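# Turn the charger insert round, load the scanner batteries and put the dust hood on

## Robot

A 6-joint arm with a two-finger parallel gripper is mounted at the origin on the work surface. World frame = base frame: x ahead of the robot, y to its left, z up, the work surface at z = 0. Lengths are in m, angles in rad, forces in N, time in s.
With the tool pointing down it reaches from about 0.35 to 0.775 m from the base axis. Payload 7.3 kg.
Tool frame: the origin (TCP) lies between the finger pads; the fingertips stand 14 mm ahead of it and the grasp point (between the pads) lies 5 mm behind it; z points along the fingers, y is the direction in which the jaws open and shut (so a half turn about z gives the same grasp; the last joint's range is limited). The gripper opens to 92 mm and grips with 3 to 60 N. Pads are 19 mm wide; open, the fingers measure 130 mm over their backs; the gripper's body (75 mm by 190 mm) begins 47 mm behind the grasp point.
Start: joints at [1.191, 0.342, 1.524, -0, 1.275, -0.146], TCP at [0.122, 0.511, 0.241] pointing down, gripper open.
Joint ranges: [-2.53, 2.53], [-0.77, 2.02], [0.04, 2.7], [-1, 4.14], [0.28, 2.66], [-3.11, 3.11]. Speed limits (rad/s): [2.57, 2.57, 3.14, 3.14, 3.14, 3.14].

## Interface

Orientations are given as [roll, pitch, yaw] about the fixed x, y, z axes, in that order (R = Rz(yaw) Ry(pitch) Rx(roll)).
In Python, from cell import robot gives the robot as it stands.
- The arm moves only by the shell command python3 -m creep 'ROWS' [FORCE]. ROWS is JSON, a list that holds one entry, the list of rows, each a list of 7 numbers: the shift along the tool's x, y, z in cm, then the turn, a rotation vector about the tool's x, y, z in degrees, then the gripper command: -1 is shut, 1 is fully open, values between are in proportion. In form: [[[tx, ty, tz, wx, wy, wz, gripper], ...]]. A call has 1 to 8 rows; each row is the pose to reach, as a shift and turn from the pose measured when the call began, along the tool's axes at that moment; what a row does not reach only later rows make up. A row lasts 1/10 s, in which the tool goes at most 50 mm and 8.59 degrees, less where a joint would pass 70% of its speed; a pose out of reach is approached as far as the arm can. A call with a gripper value outside its range is refused whole. The fingers move at their own pace and stop on an object; FORCE is the grip in N (left out, the last holds). Time passes only in rows, so rows that repeat a pose let the fingers close. It gives the time, the measured TCP pose, the force and the opening at its end, in the units of the state.
- robot.observe(): the state, without advancing time (a new reading comes with each control period).
- robot.read_camera(name): name is "scene" or "side" or "wrist"; returns the picture (420x560x3 uint8, red, green, blue); there is no depth.
- robot.camera_params(name): a dict with "camera_matrix" (3x3 intrinsics, pixels), "R" (3x3) and "t" (3): a world point X has camera coordinates R X + t. Camera axes: x right, y down, z forward; pixel columns grow to the right and rows downward; lengths in m; the calibration is good to about 2 mm. The wrist camera is an equidistant fisheye: a pixel r from the principal point sees the ray r / f radians off the axis. A picture is of the moment at which its call begins: read the wrist's pose just before it. camera_params takes no time and is no camera call; for the wrist camera it gives the pose at the moment of the call.
- robot.hand_in(): hands the job in, once; it reports no verdict.
Trained networks look in the newest picture that a camera, given by its name, has taken for a name from the list of things; names that differ only in an ending like _2 or _b are one class to them, and where a whole thing is asked for, a point or a joint stands for the part that bears it (a point fixed in the world has none). Each returns a list of dicts, best first, with "score" (0 to 1); they miss things now and then, are a little off and sometimes report something else, mostly with a low value. They report only what shows in the picture. A call takes as long as a camera call. They do not tell look-alikes from the thing itself.
- robot.look_for(camera, label): "centre" ([x, y, z] in m, in the coordinates of the camera as it stood for that picture, good to about 4 mm: the middle of the surface that is visible of it).
- robot.masks_of(camera, label): "mask" (420x560 bool, what is visible of it).
The state is a dict: "time": time; "qpos": joint angles; "qvel": joint speeds; "joint_efforts": joint torques, N m; "tool_pos": TCP position; "tool_rot": TCP orientation; "contact_force": force on the tool from outside, world axes, zero at the start; "torque": the same for the moment, N m; "opening": finger opening in m.
Only numpy, scipy, OpenCV 4.12 (cv2) and the standard library are available. Lean on these libraries where they do the work, as an engineer would, in place of code of your own. Each camera call takes 0.05 s, during which the arm holds its last target.

## Task

The white battery insert was put into the charging base back to front: lift it right out by its blue fin, turn it half a turn and seat it fully home so that its orange-striped contact end is at the base's orange-striped end. Then stand every yellow battery pack from the mat upright in a bay of its own, down on the bay's floor, and after that set the grey dust hood over the base so it sits level all round on the ledge. Leave the glue bottle, mug and tape roll where they are.

Things in the scene. Friction and masses are not known exactly. Their poses are not given: they have to be found in the camera images.
- base: Charging base, fixed, yaw varies: grey box 185 (x) x 160 (y) x 40 mm; a black collar 164 x 139 mm rises from its top to a rim at 50 mm, leaving a grey ledge about 10 mm wide all round at 40 mm. Well inside the collar: 152 (x) x 127 (y) mm, floor at 20 mm. Origin: centre of underside. +x end = contact end: orange stripes on ledge and rim, brass contacts in the well.
- base_seat (a point): Centre of the well's floor, 20 mm above the bench; the insert's origin lies here when fully seated.
- base_contacts (a point): Middle of the contact end of the well, at rim height (74 mm from the centre along the base's +x, 50 mm above the bench).
- insert: White battery insert, 0.28 kg, 148 (x) x 123 (y) x 30 mm, flush with the rim when seated, 2 mm clearance all round. Origin: centre of underside. Blue fin handle in the middle, 12 (x) x 50 (y) mm, top at 65 mm. Four bays 40 (x) x 54 (y) mm, floor at 5 mm, 25 mm deep, two each side of the fin. +x end = contact end (orange stripe on top, brass outside). Starts in the well half a turn wrong.
- insert_contacts (a point): Middle of the top edge of the insert's contact end (74 mm from its centre along its +x, 30 mm above its underside).
- hood: Grey dust hood, 0.2 to 0.32 kg: box open below, outside 177 (x) x 152 (y) x 58 mm, inside 169 x 144 x 54 mm; starts standing on the bench. Black bar handle on top in the middle, 14 (x) x 50 (y) mm, from 58 to 85 mm up. Origin: centre of the open underside. Goes over the base's collar, 2.5 mm clearance all round, and rests on the ledge, origin then 40 mm up; either way round.
- mat: Black rubber mat 220 x 170 x 3 mm, fixed on the bench, where the packs stand at the start; it lies to one side of the base and the hood to the other, which is which varies. Origin: centre of its underside.
- bay0 (a point): Centre of the floor of a bay of the insert, at (+50, +29.5, 5) mm in the insert's frame; x, y and z axes as the insert's. A pack goes in with its 34 mm side along x.
- bay1 (a point): Centre of the floor of a bay of the insert, at (+50, -29.5, 5) mm in the insert's frame; x, y and z axes as the insert's. A pack goes in with its 34 mm side along x.
- bay2 (a point): Centre of the floor of a bay of the insert, at (-50, +29.5, 5) mm in the insert's frame; x, y and z axes as the insert's. A pack goes in with its 34 mm side along x.
- bay3 (a point): Centre of the floor of a bay of the insert, at (-50, -29.5, 5) mm in the insert's frame; x, y and z axes as the insert's. A pack goes in with its 34 mm side along x.
- pack0: Yellow battery pack with heavy black foot, 34 (x) x 48 (y) x 60 (z) mm, 0.09 to 0.18 kg, standing upright on the mat. Origin: centre of its underside. Fits any bay, with 3 mm to spare all round, either way round; it then stands 35 mm proud. Two to four packs are present. Packs in neighbouring bays are 11 mm apart along y: hold them across 34 mm.
- pack1: Yellow battery pack with heavy black foot, 34 (x) x 48 (y) x 60 (z) mm, 0.09 to 0.18 kg, standing upright on the mat. Origin: centre of its underside. Fits any bay, with 3 mm to spare all round, either way round; it then stands 35 mm proud. Two to four packs are present. Packs in neighbouring bays are 11 mm apart along y: hold them across 34 mm.
- pack2: Yellow battery pack with heavy black foot, 34 (x) x 48 (y) x 60 (z) mm, 0.09 to 0.18 kg, standing upright on the mat. Origin: centre of its underside. Fits any bay, with 3 mm to spare all round, either way round; it then stands 35 mm proud. Two to four packs are present. Packs in neighbouring bays are 11 mm apart along y: hold them across 34 mm.
- pack3: Yellow battery pack with heavy black foot, 34 (x) x 48 (y) x 60 (z) mm, 0.09 to 0.18 kg, standing upright on the mat. Origin: centre of its underside. Fits any bay, with 3 mm to spare all round, either way round; it then stands 35 mm proud. Two to four packs are present. Packs in neighbouring bays are 11 mm apart along y: hold them across 34 mm.
- glue: Bystander: blue glue bottle with orange cap, 40 mm across, 130 mm tall, beyond the base. Origin: centre of its underside.
- mug: Bystander: white mug, 80 mm across, 90 mm tall, beyond the base. Origin: centre of its underside.
- tape: Bystander: brown roll of tape, 90 mm across, 45 mm tall, lying beyond the base. Origin: centre of its underside.
Not all that is in view belongs to the job. Several things have the shape of the base; the one meant has the colours described above.

How it is judged:
By the outcome, as a careful person would: the job done as asked, in the order asked, and still so for the second after the job is handed in, with the robot touching nothing.
Of pack0, pack1, pack2, pack3 only 2 to 4 are there at a start; the rules pass over those that are not, and their reading is None.
At some moment in a run one of pack0, pack1, pack2, pack3, hood may be knocked a few centimetres aside while the robot is not near it.
Once in a run the grip may slacken for a moment while it holds something.
It also fails if it takes over 210 s, if anything falls off the work surface, if the arm or the gripper's body presses on something with over 40 N, if the wrist force passes 120 N, or if a joint passes its speed limit or range.

## Working session

There is one attempt and no reset: what is moved stays moved. The work goes in short steps, Python scripts to look and compute and a shell command to move; the robot and the scene stay as the last step left them, time stands still between calls to the robot, and variables do not carry over. Pictures are saved under pics/ and viewed, and the job is handed in when it is done.

```bash
ls; mkdir -p pics; python3 - <<'E'
from cell import robot
import cv2
print(robot.observe())
for c in ["scene","side","wrist"]:
    im=robot.read_camera(c); cv2.imwrite(f"pics/a_{c}.png",im[:,:,::-1])
    p=robot.camera_params(c); print(c,p)
E
```

```text
pics
{'time': 0.0, 'qpos': array([ 1.19099831e+00,  3.42699534e-01,  1.52503615e+00,  1.63479144e-05,
        1.27536785e+00, -1.45979544e-01]), 'qvel': array([ 8.86407745e-04, -1.80619478e-05, -1.17811139e-03, -4.99143271e-04,
        1.29146594e-03,  3.19918099e-04]), 'joint_efforts': array([ 9.35678072e-04, -4.31246674e+01, -2.44225502e+01,  7.19845318e-02,
        5.58976515e-02, -1.40426769e-04]), 'tool_pos': array([0.12145808, 0.51036118, 0.24005029]), 'tool_rot': array([-3.14010012e+00, -2.35240906e-04,  2.90776923e+00]), 'contact_force': array([-0.23485236,  0.36083355,  0.21445247]), 'torque': array([-0.01253892, -0.0161197 , -0.06657279]), 'opening': 0.09191140352787011}
scene {'camera_matrix': array([[402.43813775,   0.        , 274.20941525],
       [  0.        , 402.43813775, 211.0813672 ],
       [  0.        ,   0.        ,   1.        ]]), 'R': array([[-0.49930196,  0.86636379, -0.01055134],
       [ 0.72975319,  0.4139434 , -0.54416095],
       [-0.46707369, -0.2794005 , -0.83891449]]), 't': array([ 0.26548537, -0.32173181,  1.45291438])}
side {'camera_matrix': array([[456.43045948,   0.        , 280.09719526],
       [  0.        , 456.43045948, 210.43214723],
       [  0.        ,   0.        ,   1.        ]]), 'R': array([[ 0.85547642, -0.51766817,  0.01340717],
       [-0.30514442, -0.52484868, -0.79461988],
       [ 0.41838615,  0.67568745, -0.60695922]]), 't': array([-0.40541809,  0.21258857,  1.09044395])}
wrist {'camera_matrix': array([[325.1922621 ,   0.        , 284.64289686],
       [  0.        , 325.1922621 , 213.12117812],
       [  0.        ,   0.        ,   1.        ]]), 'R': array([[ 0.2304831 ,  0.97307464, -0.00181318],
       [ 0.93613898, -0.2212252 ,  0.27331891],
       [ 0.26555857, -0.06469278, -0.96192177]]), 't': array([-0.5238251 , -0.03385702,  0.39036641])}
```

View pics/a_scene.png

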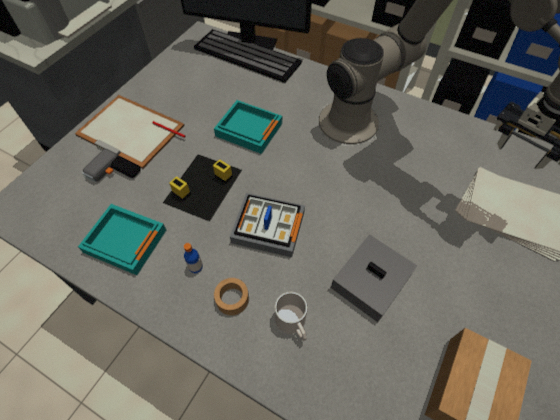

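View pics/a_side.png

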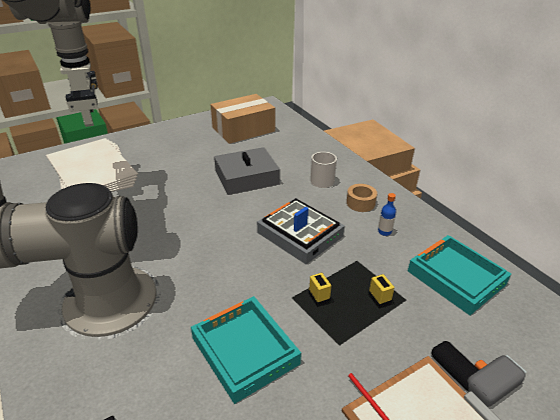

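View pics/a_wrist.png

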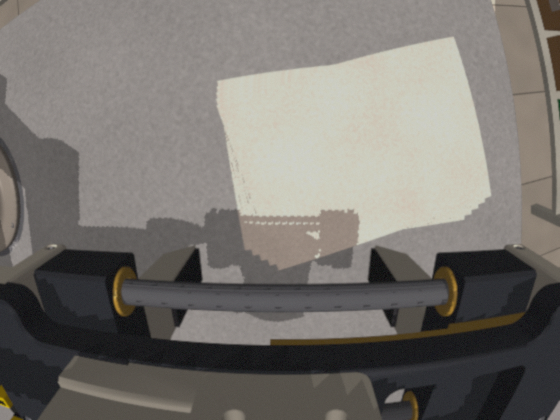

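The scene shows the base with its insert at about (268,222), two packs on the mat at (180,187) and (222,170), the hood at (375,275) and the teal look-alikes. Next I'll measure.

```bash
cat > h.py <<'E'
from cell import robot
import numpy as np, cv2
from scipy.spatial.transform import Rotation as Ro
def snap(cam,name=None):
    P=robot.camera_params(cam); im=robot.read_camera(cam)
    if name: cv2.imwrite(f"pics/{name}.png",im[:,:,::-1])
    return im,P
def find(cam,label,P,n=3):
    out=[]
    for d in robot.look_for(cam,label)[:n]:
        w=P["R"].T@(np.array(d["centre"])-P["t"]); out.append((round(d["score"],2),w.round(4)))
    return out
def proj(P,X,fish=False):
    X=np.atleast_2d(X); c=X@P["R"].T+P["t"]; K=P["camera_matrix"]
    if not fish: 
        return c[:,:2]/c[:,2:]*K[0,0]+K[:2,2]
    r=np.hypot(c[:,0],c[:,1]); th=np.arctan2(r,c[:,2])
    return c[:,:2]/np.maximum(r,1e-9)[:,None]*(th*K[0,0])[:,None]+K[:2,2]
def ray(P,uv,z,fish=False):
    K=P["camera_matrix"]; d=(np.array(uv,float)-K[:2,2])/K[0,0]
    if fish:
        th=np.hypot(*d); v=np.r_[d/th*np.sin(th),np.cos(th)]
    else: v=np.r_[d,1]
    o=-P["R"].T@P["t"]; v=P["R"].T@v
    return o+v*(z-o[2])/v[2]
def tool():
    s=robot.observe(); return s["tool_pos"],Ro.from_euler("xyz",s["tool_rot"])
def go(target,yaw):
    """shift (cm) & rotvec (deg) in tool frame to reach target pointing down with yaw; tool x axis at 'yaw' world"""
    p,R=tool(); Rt=Ro.from_euler("xyz",[np.pi,0,yaw])
    a=R.inv().apply(np.array(target)-p)*100; b=np.degrees((R.inv()*Rt).as_rotvec())
    print("shift cm",a.round(2),"rot deg",b.round(1),"| now",p.round(4),np.degrees(R.as_euler("xyz")).round(1))
E
python3 - <<'E'
from h import *
for c in ["scene","side"]:
    im,P=snap(c)
    for l in ["base","insert","hood","mat","pack0","glue","mug","tape"]:
        print(c,l,find(c,l,P,4))
E
```

```text
scene base [(0.84, array([ 0.2197, -0.283 ,  0.026 ])), (0.69, array([ 0.7832, -0.3638,  0.0194])), (0.56, array([5.803e-01, 3.000e-04, 4.060e-02]))]
scene insert [(0.87, array([ 0.519 , -0.0263,  0.0254])), (0.59, array([0.7714, 0.0067, 0.0407])), (0.17, array([ 0.579 , -0.0012,  0.0416]))]
scene hood [(0.6, array([0.5495, 0.3089, 0.0618]))]
scene mat [(0.74, array([ 0.4448, -0.2441,  0.0541])), (0.64, array([ 5.047e-01, -2.821e-01, -5.000e-04])), (0.61, array([ 0.5181, -0.0212,  0.0271]))]
scene pack0 [(0.62, array([ 0.5619, -0.3143,  0.0524])), (0.61, array([ 0.4392, -0.2406,  0.0528])), (0.18, array([ 0.7448, -0.1277,  0.0786]))]
scene glue [(0.84, array([ 0.7432, -0.1261,  0.0778])), (0.63, array([ 0.5819, -0.0051,  0.045 ]))]
scene mug [(0.7, array([0.5497, 0.3121, 0.0597])), (0.6, array([0.7325, 0.1703, 0.0375])), (0.4, array([ 0.5232, -0.0247,  0.0314]))]
scene tape [(0.69, array([0.7713, 0.0063, 0.0442])), (0.38, array([ 0.5229, -0.0253,  0.0294]))]
side base [(0.88, array([ 0.469 , -0.092 ,  0.0364])), (0.8, array([ 0.2092, -0.3031,  0.0186])), (0.67, array([ 0.7688, -0.3806,  0.0188]))]
side insert [(0.65, array([ 0.5242, -0.0318,  0.0468]))]
side hood [(0.66, array([0.5204, 0.2656, 0.0582]))]
side mat [(0.68, array([ 0.4815, -0.3017,  0.0006]))]
side pack0 [(0.74, array([ 0.424 , -0.2619,  0.0467])), (0.64, array([ 0.5437, -0.3425,  0.0436]))]
side glue [(0.62, array([ 0.7302, -0.148 ,  0.0673])), (0.2, array([0.7258, 0.1433, 0.0625]))]
side mug [(0.91, array([0.7232, 0.1396, 0.0618]))]
side tape [(0.72, array([ 0.4701, -0.093 ,  0.0381])), (0.59, array([ 0.7611, -0.0058,  0.0318]))]
```

```bash
python3 - <<'E'
from h import *
a,P=snap("scene"); b,Q=snap("side")
A=cv2.resize(a[180:265,220:320],None,fx=4,fy=4,interpolation=2); B=cv2.resize(b[190:270,250:350],None,fx=4,fy=4,interpolation=2)
cv2.imwrite("pics/z1.png",np.hstack([A[:320],B])[:,:,::-1])
p,R=tool(); W=robot.camera_params("wrist"); c=-W["R"].T@W["t"]
print(R.inv().apply(c-p), R.inv().apply(W["R"][2]), R.inv().apply(W["R"][0]))
def s(uv,z,Pm=P): return ray(Pm,uv,z).round(4)
E
```

```text
[ 0.07473495 -0.00044986 -0.14358393] [-2.73462688e-01 -2.89790013e-04  9.61882568e-01] [1.23625491e-03 9.99999023e-01 6.52740096e-04]
```

View pics/z1.png

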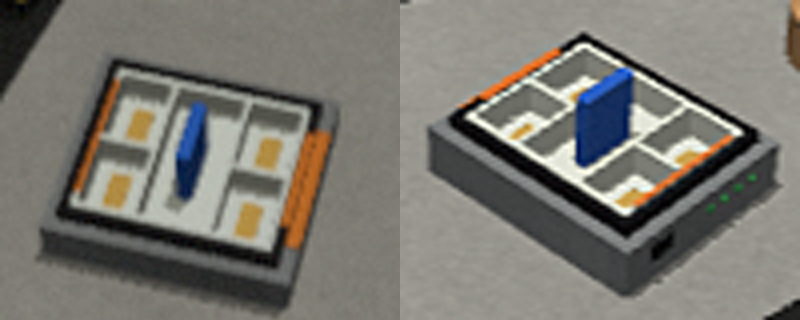

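The zoom shows the base's orange end on the right in the scene view (about (297,228)), which is world +y. The insert's stripe is at the opposite end. I'll fit the yaw from the black collar's corners.

```bash
python3 - <<'E'
from h import *
P=robot.camera_params("scene");Q=robot.camera_params("side")
for nm,Pm,o,L in [("scene",P,(220,180),[(112,60),(323,104),(281,265),(58,218)]),("side",Q,(250,190),[(185,32),(358,135),(230,236),(50,117)])]:
    X=np.array([ray(Pm,(u/4+o[0],v/4+o[1]),.05) for u,v in L]); print(X.round(4).tolist(),X.mean(0).round(4))
    print([ (np.linalg.norm(X[i]-X[i-1]).round(4), np.degrees(np.arctan2(*(X[i]-X[i-1])[1::-1])).round(1)) for i in range(4)])
go([.45,-.03,.30],np.radians(180))
for Y in range(-180,181,15): pass
E
```

```text
[[0.4799, -0.121, 0.05], [0.4365, 0.0369, 0.05], [0.5704, 0.0746, 0.05], [0.6158, -0.0815, 0.05]] [ 0.5257 -0.0227  0.05  ]
[(np.float64(0.1415), np.float64(-163.8)), (np.float64(0.1637), np.float64(105.4)), (np.float64(0.1391), np.float64(15.7)), (np.float64(0.1625), np.float64(-73.8))]
[[0.5698, 0.0678, 0.05], [0.6071, -0.0932, 0.05], [0.4739, -0.1342, 0.05], [0.4345, 0.0302, 0.05]] [ 0.5213 -0.0323  0.05  ]
[(np.float64(0.1404), np.float64(15.5)), (np.float64(0.1653), np.float64(-77.0)), (np.float64(0.1394), np.float64(-162.9)), (np.float64(0.1691), np.float64(103.5))]
shift cm [-44.47 -44.99  -5.93] rot deg [  0.    0.  -13.4] | now [0.1216 0.5107 0.2407] [180.    0.  166.6]
```

```bash
python3 - <<'E'
from h import *
go([.45,.3,.32],np.radians(90))
E
```

```text
shift cm [-36.83 -12.89  -7.93] rot deg [ 0.  -0.  76.6] | now [0.1216 0.5107 0.2407] [180.    0.  166.6]
```

```bash
python3 -m creep '[[[-37,-13,-8,0,0,77,1],[-37,-13,-8,0,0,77,1],[-37,-13,-8,0,0,77,1],[-37,-13,-8,0,0,77,1],[-37,-13,-8,0,0,77,1],[-37,-13,-8,0,0,77,1],[-37,-13,-8,0,0,77,1],[-37,-13,-8,0,0,77,1]]]'; python3 - <<'E'
from h import *
go([.5235,-.0275,.24],np.radians(15))
E
```

```text
time: 1.95
tool_pos: [0.4527, 0.2973, 0.3213]
tool_rot: [3.141, -0.0, 1.702]
contact_force: [0.1, -0.6, -0.2]
opening: 0.092
shift cm [-33.13   2.79   8.12] rot deg [ 0.  -0.  82.5] | now [0.4527 0.2973 0.3213] [180.   -0.   97.5]
```

```bash
python3 -m creep '[[[-33.1,2.8,8.1,0,0,82.5,1],[-33.1,2.8,8.1,0,0,82.5,1],[-33.1,2.8,8.1,0,0,82.5,1],[-33.1,2.8,8.1,0,0,82.5,1],[-33.1,2.8,8.1,0,0,82.5,1],[-33.1,2.8,8.1,0,0,82.5,1],[-33.1,2.8,8.1,0,0,82.5,1],[-33.1,2.8,8.1,0,0,82.5,1]]]'; python3 -m creep '[[[0,0,0,0,0,20,1],[0,0,0,0,0,20,1],[0,0,0,0,0,20,1]]]'; python3 - <<'E'
from h import *
go([.5235,-.0275,.24],np.radians(15))
im,P=snap("wrist","w1")
E
```

```text
time: 2.75
tool_pos: [0.5238, -0.032, 0.2385]
tool_rot: [-3.141, 0.002, 0.496]
contact_force: [0.4, 0.4, 0.3]
opening: 0.0919
time: 3.05
tool_pos: [0.5237, -0.0324, 0.2383]
tool_rot: [3.141, 0.002, 0.141]
contact_force: [0.0, 0.3, 0.2]
opening: 0.0915
shift cm [ 0.04 -0.49 -0.17] rot deg [ 0.   0.1 -6.9] | now [ 0.5237 -0.0324  0.2383] [1.8e+02 1.0e-01 8.1e+00]
```

View pics/w1.png

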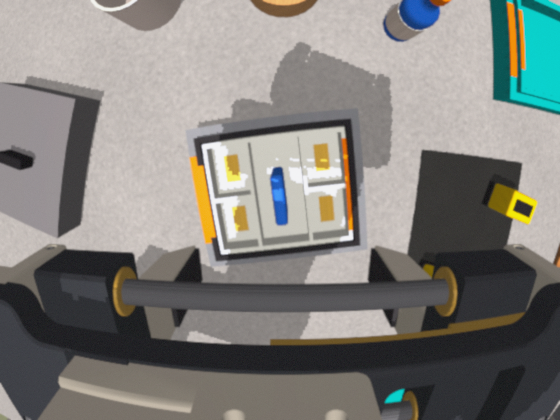

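The base is fully visible in the wrist view, with its collar corners near (198,137), (352,122), (358,245) and (211,260). The base stripe is on the left and the insert stripe on the right. I'll zoom in for accurate corners.

```bash
python3 - <<'E'
import cv2
im=cv2.imread("pics/w1.png"); z=cv2.resize(im[100:270,180:375],None,fx=4,fy=3.5,interpolation=2)
z=cv2.resize(im[105:255,182:372],None,fx=4,fy=4,interpolation=2)
z2=cv2.resize(im[120:270,182:372],None,fx=4,fy=4,interpolation=2)
cv2.imwrite("pics/w1z.png",z2)
cv2.imwrite("pics/w1y.png",z)
E
```

```text
(no output)
```

View pics/w1z.png

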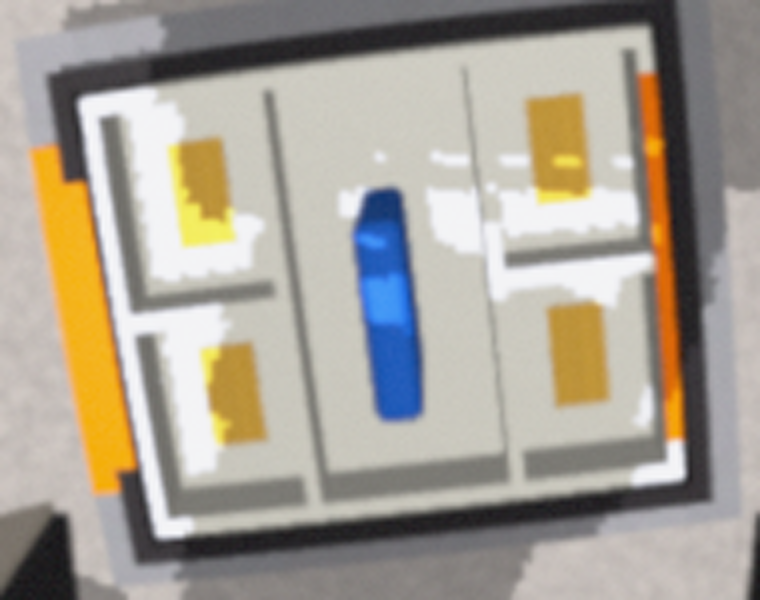

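View pics/w1y.png

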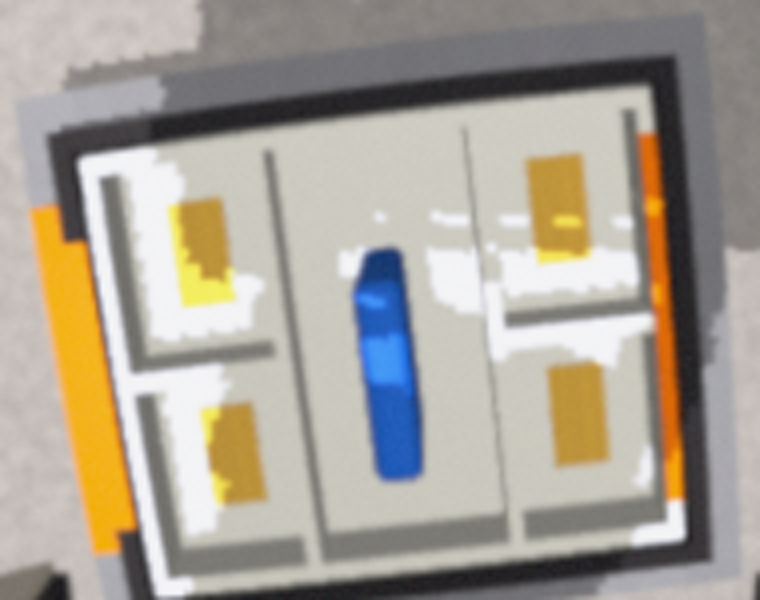

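```bash
cat >> h.py <<'E'
from scipy.optimize import least_squares
def fit(P,uv,model,z,x0,fish=True):
    """model: Nx2 points, returns x,y,yaw"""
    def pts(q):
        c,s=np.cos(q[2]),np.sin(q[2]); m=np.asarray(model)
        return np.c_[m@np.array([[c,s],[-s,c]])+q[:2],np.full(len(m),z)]
    r=least_squares(lambda q:(proj(P,pts(q),fish)-uv).ravel(),x0)
    return r.x, r.fun.reshape(-1,2)
def rect(a,b): return np.array([[a,b],[-a,b],[-a,-b],[a,-b]])/2
E
python3 - <<'E'
from h import *
P=robot.camera_params("wrist")
f=lambda L:np.array(L)/4+[182,120]
# order: +x is left(image). corners TL,TR,BR,BL
x0=[.5235,-.0275,np.radians(105)]
for nm,a,b,L in [("collar",.164,.139,[(50,76),(672,-3),(710,498),(138,562)]),("insert",.148,.123,[(80,97),(652,25),(687,480),(158,540)])]:
    best=None
    for mod in (rect(a,b),rect(a,b)*[1,-1]):
        q,r=fit(P,f(L),mod,.05,x0)
        if best is None or abs(r).max()<abs(best[1]).max(): best=(q,r)
    q,r=best; print(nm,q[:2].round(4),np.degrees(q[2]).round(2)%360,r.round(2).tolist())
# fin top ends
E
```

```text
collar [ 0.5223 -0.0276] 105.07 [[-1.29, -0.53], [1.13, -0.87], [0.82, 0.79], [-0.71, 1.07]]
insert [ 0.5225 -0.0282] 105.04 [[0.18, 0.4], [-0.12, 0.48], [-0.24, -0.48], [0.18, -0.59]]
```

```bash
python3 - <<'E'
from h import *
go([.5225,-.0282,.12],np.radians(15.05))
E
```

```text
shift cm [-0.04 -0.42 11.84] rot deg [ 0.   0.1 -7. ] | now [ 0.5238 -0.0323  0.2384] [1.8e+02 1.0e-01 8.1e+00]
```

```bash
python3 -m creep '[[[0,-0.4,6,0,0,-7,1],[0,-0.4,11.8,0,0.1,-7,1],[0,-0.4,11.8,0,0.1,-7,1],[0,-0.4,11.8,0,0.1,-7,1],[0,-0.4,11.8,0,0.1,-7,1]]]'; python3 - <<'E'
from h import *
go([.5225,-.0282,.069],np.radians(15.05))
im,P=snap("wrist","w2")
E
```

```text
time: 3.6
tool_pos: [0.5236, -0.0285, 0.1211]
tool_rot: [3.141, -0.0, 0.264]
contact_force: [-0.1, -0.1, 0.4]
opening: 0.0917
shift cm [-0.1  -0.06  5.21] rot deg [ 0.  -0.   0.1] | now [ 0.5236 -0.0285  0.1211] [180.   -0.   15.1]
```

View pics/w2.png

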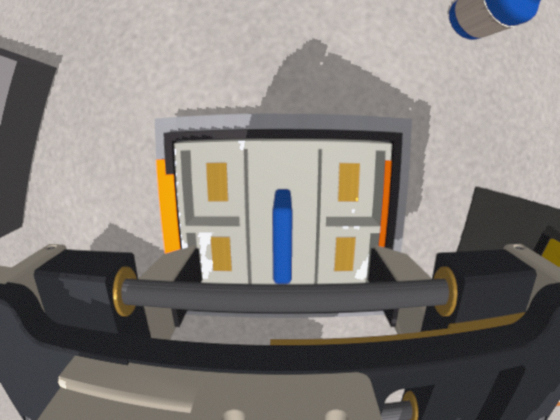

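The fin at (283,240) is centred between the jaws, so I'll descend and grip.

```bash
python3 -m creep '[[[-0.1,-0.1,3,0,0,0,1],[-0.1,-0.1,5.2,0,0,0,1],[-0.1,-0.1,5.2,0,0,0,1],[-0.1,-0.1,5.2,0,0,0,-1],[-0.1,-0.1,5.2,0,0,0,-1],[-0.1,-0.1,5.2,0,0,0,-1],[-0.1,-0.1,5.2,0,0,0,-1],[-0.1,-0.1,5.2,0,0,0,-1]]]' 40;  python3 -m creep '[[[0,0,0,0,0,0,-1],[0,0,0,0,0,0,-1],[0,0,0,0,0,0,-1]]]'
```

```text
time: 4.45
tool_pos: [0.5232, -0.028, 0.0704]
tool_rot: [3.14, -0.003, 0.263]
contact_force: [-0.8, -0.1, 0.5]
opening: 0.0567
time: 4.75
tool_pos: [0.5232, -0.028, 0.0703]
tool_rot: [3.14, -0.003, 0.264]
contact_force: [0.2, -0.5, -0.3]
opening: 0.0328
```

```bash
python3 -m creep '[[[0,0,0,0,0,0,-1],[0,0,0,0,0,0,-1],[0,0,0,0,0,0,-1],[0,0,0,0,0,0,-1],[0,0,0,0,0,0,-1]]]'
```

```text
time: 5.25
tool_pos: [0.5231, -0.0279, 0.0703]
tool_rot: [3.14, -0.002, 0.263]
contact_force: [-0.4, 0.3, 0.4]
opening: 0.0118
```

```bash
python3 -m creep '[[[0,0,-1,0,0,0,-1],[0,0,-2,0,0,0,-1],[0,0,-3.5,0,0,0,-1],[0,0,-5.5,0,0,0,-1],[0,0,-7.5,0,0,0,-1],[0,0,-7.5,0,0,0,-1]]]'; python3 -m creep '[[[0,0,0,0,0,-60,-1],[0,0,0,0,0,-60,-1],[0,0,0,0,0,-60,-1],[0,0,0,0,0,-60,-1],[0,0,0,0,0,-60,-1],[0,0,0,0,0,-60,-1],[0,0,0,0,0,-60,-1]]]';python3 -m creep '[[[0,0,0,0,0,-60,-1],[0,0,0,0,0,-60,-1],[0,0,0,0,0,-60,-1],[0,0,0,0,0,-60,-1],[0,0,0,0,0,-60,-1],[0,0,0,0,0,-60,-1],[0,0,0,0,0,-60,-1]]]'; python3 - <<'E'
from h import *
go([.5225,-.0282,.145],np.radians(195.05))
E
```

```text
time: 5.85
tool_pos: [0.5247, -0.0281, 0.1485]
tool_rot: [3.137, -0.008, 0.264]
contact_force: [0.8, -0.7, -2.4]
opening: 0.0115
time: 6.55
tool_pos: [0.5242, -0.0281, 0.1478]
tool_rot: [3.133, -0.0, 1.317]
contact_force: [0.6, 0.3, -2.2]
opening: 0.0117
time: 7.25
tool_pos: [0.5237, -0.028, 0.147]
tool_rot: [3.138, 0.006, 2.367]
contact_force: [-0.2, 0.1, -2.8]
opening: 0.0121
shift cm [ 0.08 -0.1   0.2 ] rot deg [ -0.    0.4 -59.4] | now [ 0.5237 -0.028   0.147 ] [179.8   0.4 135.6]
```

```bash
python3 -m creep '[[[0,0,0,0,0.4,-59.4,-1],[0,0,0,0,0.4,-59.4,-1],[0,0,0,0,0.4,-59.4,-1],[0,0,0,0,0.4,-59.4,-1],[0,0,0,0,0.4,-59.4,-1],[0,0,0,0,0.4,-59.4,-1],[0,0,0,0,0.4,-59.4,-1],[0,0,0,0,0.4,-59.4,-1]]]'; python3 - <<'E'
from h import *
go([.5225,-.0280,.145],np.radians(195.05))
im,P=snap("wrist","w3"); snap("side","s3")
E
```

```text
time: 8.05
tool_pos: [0.5233, -0.028, 0.1464]
tool_rot: [3.141, -0.001, -2.878]
contact_force: [0.5, 0.7, -3.4]
opening: 0.0114
shift cm [0.08 0.02 0.14] rot deg [ 0. -0.  0.] | now [ 0.5233 -0.028   0.1464] [ 180.    -0.  -164.9]
```

View pics/w3.png

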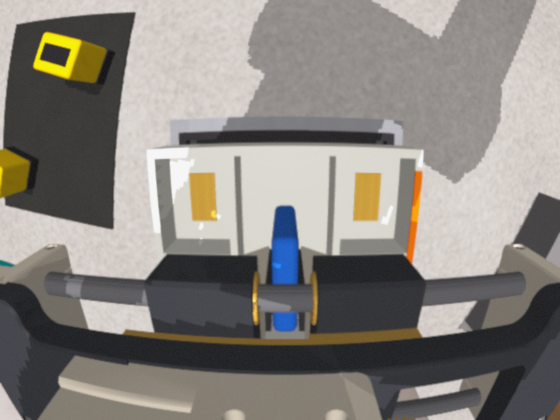

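View pics/s3.png

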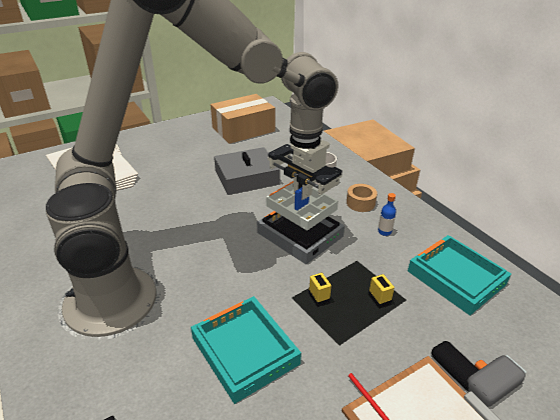

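The insert is held level, its orange end now on the same side as the base's. Its top corners at (149,151) and (422,150) give its offset from the tool.

```bash
python3 - <<'E'
import cv2
im=cv2.imread("pics/w3.png"); cv2.imwrite("pics/w3z.png",cv2.resize(im[110:180,140:435],None,fx=2.7,fy=2.7,interpolation=2))
E
```

```text
(no output)
```

View pics/w3z.png

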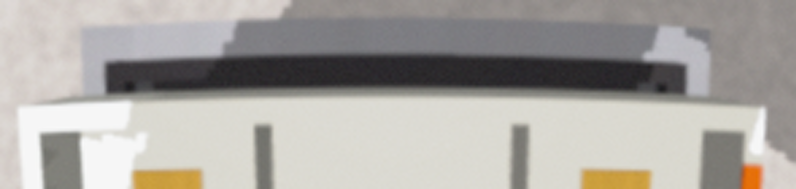

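```bash
python3 - <<'E'
from h import *
P=robot.camera_params("wrist"); p,R=tool()
f=lambda u,v:(u/2.7+140,v/2.7+110)
q=np.radians(105.05); ex=np.array([np.cos(q),np.sin(q)]); ey=np.array([-ex[1],ex[0]])
def show(n,a,b,z):
    A=ray(P,f(*a),z,True);B=ray(P,f(*b),z,True)
    print(n,A.round(4),B.round(4),"len",np.linalg.norm(A-B).round(4),"yaw",np.degrees(np.arctan2(*(B-A)[1::-1])).round(2)); M=(A+B)/2
    d=M[:2]-p[:2]; print("  mid rel tool along ex, ey (mm)",(d@ex*1000).round(1),(d@ey*1000).round(1))
show("insert",(18,107),(765,107),p[2]-.0703+.05)
show("collar",(106,63),(686,64),.05)
show("box",(81,27),(709,30),.04)
E
```

```text
insert [ 0.4809 -0.1154  0.1263] [0.443  0.0273 0.1263] len 0.1477 yaw 104.87
  mid rel tool along ex, ey (mm) 0.5 63.5
collar [ 0.4768 -0.1229  0.05  ] [0.4351 0.0346 0.05  ] len 0.1629 yaw 104.82
  mid rel tool along ex, ey (mm) 1.9 69.4
box [ 0.469  -0.1362  0.04  ] [0.4225 0.042  0.04  ] len 0.1841 yaw 104.64
  mid rel tool along ex, ey (mm) 1.7 80.0
```

```bash
cat > ov.py <<'E'
from h import *
def overlay(P,img,items,crop,k,out,fish=True):
    u0,v0,u1,v1=crop
    z=cv2.resize(img[v0:v1,u0:u1],None,fx=k,fy=k,interpolation=cv2.INTER_CUBIC)
    for (c,yaw,a,b,h,col) in items:
        m=rect(a,b); L=np.concatenate([np.linspace(m[i],m[(i+1)%4],40) for i in range(4)])
        cs,s=np.cos(yaw),np.sin(yaw); X=np.c_[L@np.array([[cs,s],[-s,cs]])+c,np.full(len(L),h)]
        uv=(proj(P,X,fish)+.5-[u0,v0])*k-.5
        for i in range(len(uv)): cv2.line(z,tuple(int(t) for t in uv[i-1].round()),tuple(int(t) for t in uv[i].round()),col,1)
    cv2.imwrite(out,z)
E
python3 - <<'E'
from ov import *
P=robot.camera_params("wrist"); p,R=tool(); im=cv2.imread("pics/w3.png")
q=np.radians(104.95); ex=np.array([np.cos(q),np.sin(q)]); ey=np.array([-ex[1],ex[0]])
h=p[2]-.0703+.05
it=[(p[:2]+.0005*ex,q,.148,.123,h,(0,0,255)),(p[:2]+.0005*ex+.002*ey,q,.148,.123,h,(0,200,0)),(p[:2]+.0018*ex,q,.164,.139,.05,(255,0,255)),(p[:2]+.0018*ex,q,.185,.160,.04,(255,255,0)),
(p[:2]+.0005*ex+.002*ey,q,.148,.123,h-.03,(255,100,0))]
overlay(P,im,it,(140,110,435,330),2.7,"pics/w3o.png")
E
```

```text
(no output)
```

View pics/w3o.png

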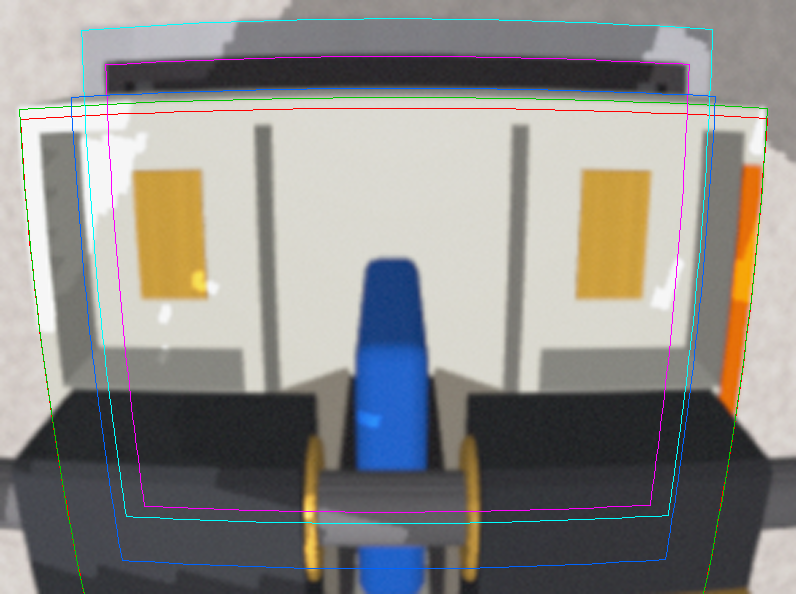

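```bash
python3 -m creep '[[[-0.1,0.1,2,0,0,0,-1],[-0.1,0.1,3.9,0,0,0,-1],[-0.1,0.1,3.9,0,0,0,-1],[-0.1,0.1,3.9,0,0,0,-1]]]'; python3 - <<'E'
from ov import *
im,P=snap("wrist","w4"); p,R=tool(); im=cv2.imread("pics/w4.png")
q=np.radians(104.95); ex=np.array([np.cos(q),np.sin(q)]); ey=np.array([-ex[1],ex[0]])
h=p[2]-.0703+.05
b=np.array([.5229,-.0262]); b2=np.array([.5223,-.0277])
it=[(p[:2]+.0005*ex+.00*ey,q,.148,.123,h,(0,0,255)),(p[:2]+.0005*ex+.002*ey,q,.148,.123,h,(0,200,0)),(b,q,.164,.139,.05,(255,0,255)),(b,q,.185,.160,.04,(255,255,0)),(b2,q,.185,.160,.04,(255,0,0))]
overlay(P,im,it,(140,110,435,330),2.7,"pics/w4o.png")
print(p)
E
```

```text
time: 8.55
tool_pos: [0.5241, -0.0268, 0.1076]
tool_rot: [3.141, -0.001, -2.885]
contact_force: [0.6, 0.1, -2.5]
opening: 0.0119
[ 0.52457097 -0.0268777   0.10822934]
```

View pics/w4o.png

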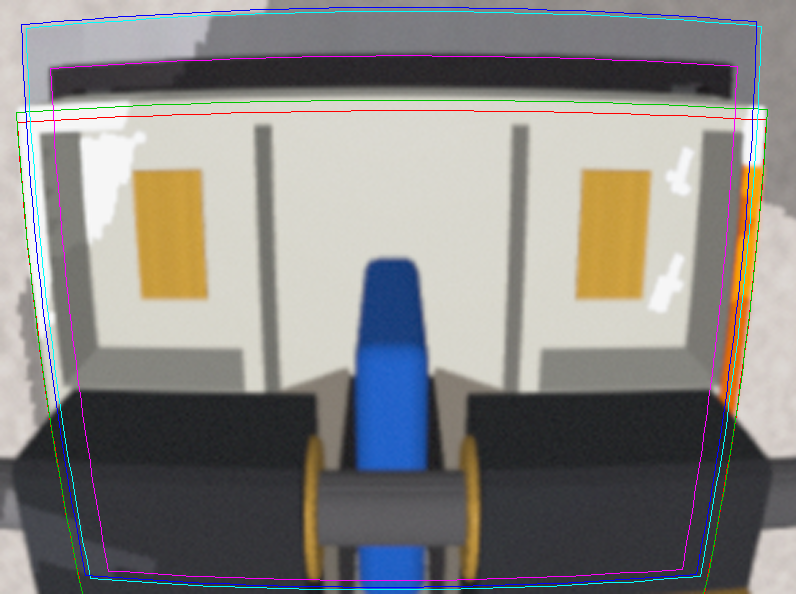

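```bash
python3 - <<'E'
import cv2,numpy as np
im=cv2.imread("pics/w4.png")
a=cv2.resize(im[105:165,140:205],None,fx=6,fy=6,interpolation=2);b=cv2.resize(im[105:165,370:435],None,fx=6,fy=6,interpolation=2)
cv2.imwrite("pics/w4z.png",np.hstack([a,b]))
E
```

```text
(no output)
```

View pics/w4z.png

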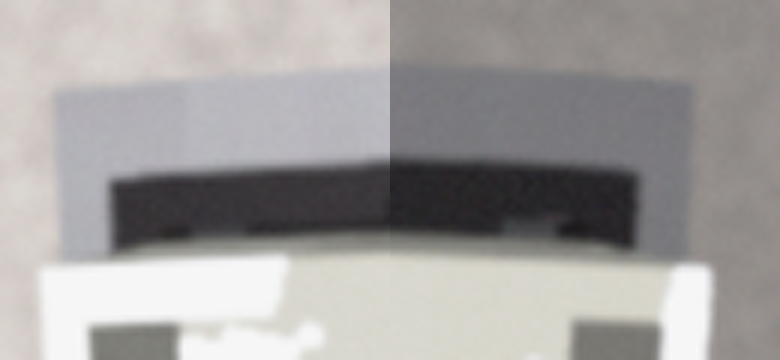

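```bash
python3 - <<'E'
from h import *
P=robot.camera_params("wrist")
fl=lambda x,y:((x+.5)/6-.5+140,(y+.5)/6-.5+105)
fr=lambda x,y:((x-390+.5)/6-.5+370,(y+.5)/6-.5+105)
q=np.radians(104.95); ex=np.array([np.cos(q),np.sin(q)]); ey=np.array([-ex[1],ex[0]])
h=-.0703+.05+.1079
for n,a,b,z,w in [("box",(55,90),(692,85),.04,.08),("collar",(110,182),(638,175),.05,.0695),("insert",(40,264),(712,266),h,.0615)]:
    A=ray(P,fl(*a),z,True)[:2];B=ray(P,fr(*b),z,True)[:2];M=(A+B)/2-w*ey
    print(n,"centre",M.round(4),"ex,ey mm",(M@ex*1e3).round(1),(M@ey*1e3).round(1),"len",np.linalg.norm(B-A).round(4),"yaw",np.degrees(np.arctan2(*(B-A)[1::-1])).round(2))
p,R=tool();print(p,p[:2]@ex*1e3,p[:2]@ey*1e3)
E
```

```text
box centre [ 0.5235 -0.0272] ex,ey mm -161.3 -498.8 len 0.1845 yaw 104.95
collar centre [ 0.5236 -0.0271] ex,ey mm -161.3 -498.9 len 0.1636 yaw 105.05
insert centre [ 0.5221 -0.0272] ex,ey mm -161.0 -497.4 len 0.1481 yaw 104.72
[ 0.52457097 -0.0268777   0.10822934] -161.29465357276985 -499.88113029498436
```

```bash
python3 -m creep '[[[-0.14,-0.03,0,0,0,-0.2,-1],[-0.14,-0.03,0.6,0,0,-0.2,-1],[-0.14,-0.03,1,0,0,-0.2,-1],[-0.14,-0.03,1.3,0,0,-0.2,-1],[-0.14,-0.03,1.6,0,0,-0.2,-1],[-0.14,-0.03,1.6,0,0,-0.2,-1]]]'; python3 - <<'E'
from h import *
s=robot.observe();print(s["contact_force"],s["torque"],s["tool_pos"])
im,P=snap("wrist","w5")
E
```

```text
time: 9.2
tool_pos: [0.5257, -0.0268, 0.0917]
tool_rot: [3.141, -0.001, -2.881]
contact_force: [-1.0, 0.2, -2.7]
opening: 0.0114
[-1.02396375  0.21822188 -2.71483894] [0.03302869 0.04331152 0.01308128] [ 0.52567848 -0.02676989  0.09169073]
```

View pics/w5.png

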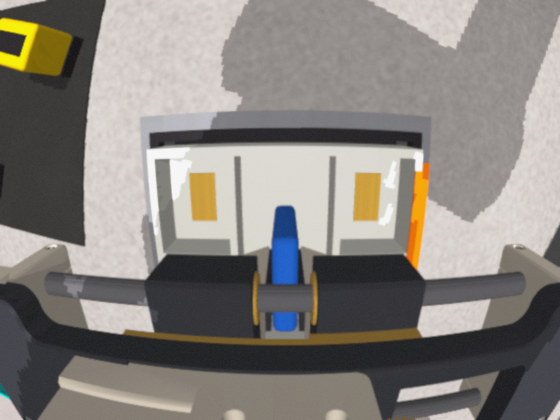

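The wrist force is still only the insert's weight and its underside is below the rim, so it has entered the well. I'll continue down.

```bash
python3 -m creep '[[[0,0,0.5,0,0,0,-1],[0,0,0.9,0,0,0,-1],[0,0,1.3,0,0,0,-1],[0,0,1.6,0,0,0,-1],[0,0,1.8,0,0,0,-1],[0,0,1.8,0,0,0,-1]]]'
```

```text
time: 9.85
tool_pos: [0.5257, -0.0267, 0.0736]
tool_rot: [3.141, -0.001, -2.881]
contact_force: [0.2, 0.7, -2.1]
opening: 0.012
```

```bash
python3 -m creep '[[[0,0,0.15,0,0,0,-1],[0,0,0.3,0,0,0,-1],[0,0,0.4,0,0,0,-1],[0,0,0.4,0,0,0,-1],[0,0,0.4,0,0,0,-1]]]'
```

```text
time: 10.35
tool_pos: [0.5258, -0.0268, 0.0703]
tool_rot: [-3.142, -0.0, -2.881]
contact_force: [-1.5, 0.8, 5.4]
opening: 0.0115
```

The floor is reached at the same height as the original grip. Release and lift.

```bash
python3 -m creep '[[[0,0,0,0,0,0,1],[0,0,0,0,0,0,1],[0,0,0,0,0,0,1],[0,0,0,0,0,0,1],[0,0,-2,0,0,0,1],[0,0,-5,0,0,0,1],[0,0,-10,0,0,0,1],[0,0,-15,0,0,0,1]]]';python3 - <<'E'
from h import *
im,P=snap("wrist","w6"); snap("scene","s6")
for c in ["scene"]:
    P=robot.camera_params(c); print(find(c,"pack0",P,5))
im,P=snap("side"); print(find("side","pack0",P,5))
go([.5,-.28,.26],np.radians(195))
E
```

```text
time: 11.15
tool_pos: [0.5252, -0.0267, 0.2214]
tool_rot: [3.141, -0.002, -2.881]
contact_force: [0.9, -0.1, 0.7]
opening: 0.0712
[(0.64, array([ 0.5594, -0.3163,  0.0518])), (0.62, array([ 0.4474, -0.2454,  0.0435]))]
[(0.88, array([ 0.4212, -0.2644,  0.0484])), (0.68, array([ 0.5403, -0.344 ,  0.0448]))]
shift cm [  8.98 -23.82  -4.01] rot deg [ 0.  -0.  -0.1] | now [ 0.5254 -0.0267  0.2199] [ 180.    -0.  -165.1]
```

View pics/w6.png

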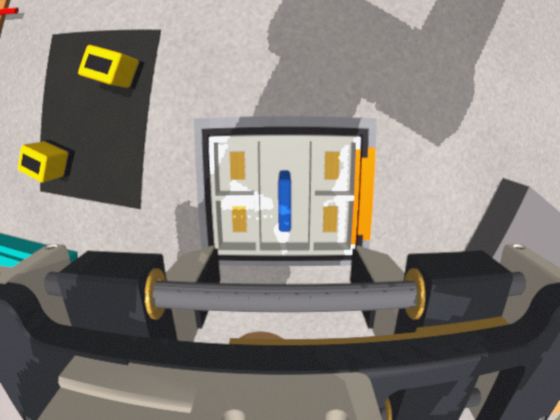

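View pics/s6.png

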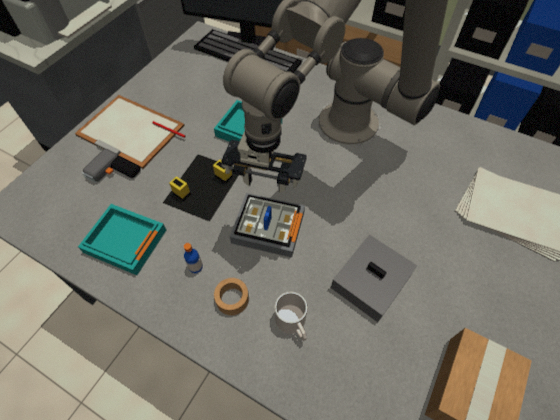

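The insert is flush, with its orange stripe next to the base's at (360,190). I'll fit the insert pose from this view, then view the packs.

```bash
python3 - <<'E'
import cv2
im=cv2.imread("pics/w6.png"); cv2.imwrite("pics/w6z.png",cv2.resize(im[112:262,190:385],None,fx=4,fy=4,interpolation=2))
E
```

```text
(no output)
```

View pics/w6z.png

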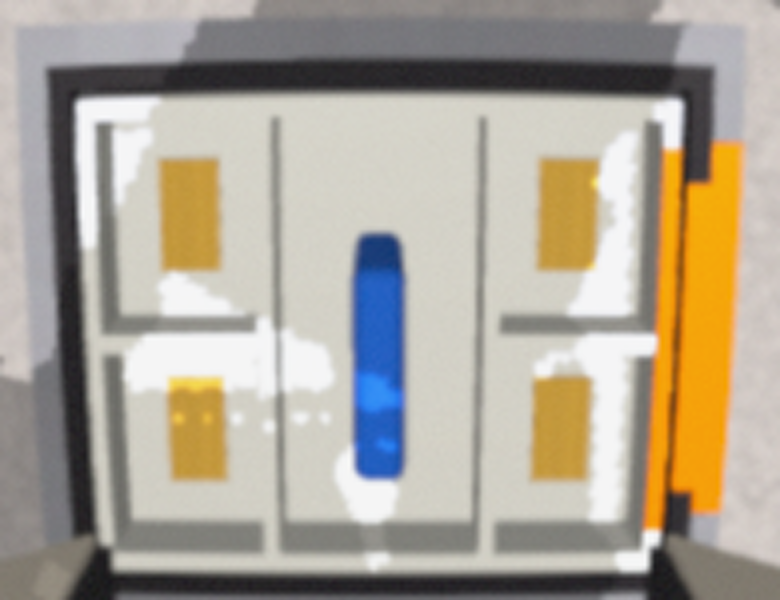

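```bash
python3 - <<'E'
from h import *
P=robot.camera_params("wrist")
f=lambda L:(np.array(L)+.5)/4-.5+[190,112]
L=[(683,97),(75,95),(103,573),(648,573)]
for m in (rect(.148,.123),rect(.148,.123)*[1,-1]):
    q,r=fit(P,f(L),m,.05,[.5235,-.0275,np.radians(105)]); print(q[:2].round(4),np.degrees(q[2]),r.round(2).tolist())
go([.5,-.25,.27],np.radians(195))
E
```

```text
[ 0.5236 -0.0279] 104.73610626119957 [[-0.14, 0.76], [-0.25, 0.63], [-1.34, -0.99], [1.77, -0.39]]
[ 0.5347 -0.025 ] 105.49891404769875 [[-7.03, 127.5], [7.23, 129.1], [-7.74, -106.26], [7.43, -107.68]]
shift cm [  8.21 -20.92  -5.01] rot deg [ 0.  -0.  -0.1] | now [ 0.5254 -0.0267  0.2199] [ 180.    -0.  -165.1]
```

```bash
python3 -m creep '[[[8.2,-21,-5,0,0,0,1],[8.2,-21,-5,0,0,0,1],[8.2,-21,-5,0,0,0,1],[8.2,-21,-5,0,0,0,1],[8.2,-21,-5,0,0,0,1],[8.2,-21,-5,0,0,0,1],[8.2,-21,-5,0,0,0,1]]]'; python3 - <<'E'
from h import *
im,P=snap("wrist","w7"); print(find("wrist","pack0",P,5)); print(tool()[0])
E
```

```text
time: 12.1
tool_pos: [0.4996, -0.2506, 0.2679]
tool_rot: [3.138, -0.003, -2.883]
contact_force: [-0.8, 0.7, -0.8]
opening: 0.0912
[(0.76, array([ 0.4289, -0.2546,  0.0642])), (0.71, array([ 0.5467, -0.3277,  0.0599]))]
[ 0.50005099 -0.24935584  0.26844586]
```

View pics/w7.png

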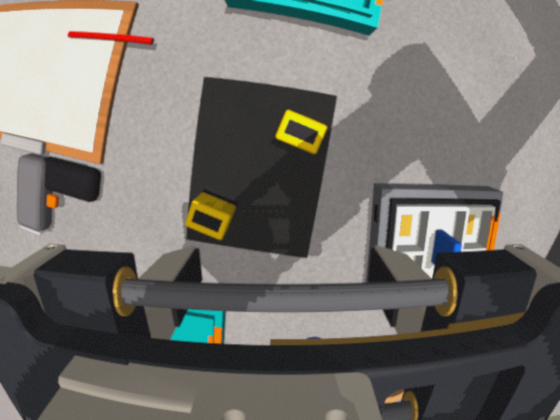

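There are two packs, with tops near (302,131) and (211,217). I'll zoom in for their yaw.

```bash
python3 - <<'E'
import cv2
im=cv2.imread("pics/w7.png"); cv2.imwrite("pics/w7z.png",cv2.resize(im[100:250,175:345],None,fx=4,fy=4,interpolation=2))
E
```

```text
(no output)
```

View pics/w7z.png

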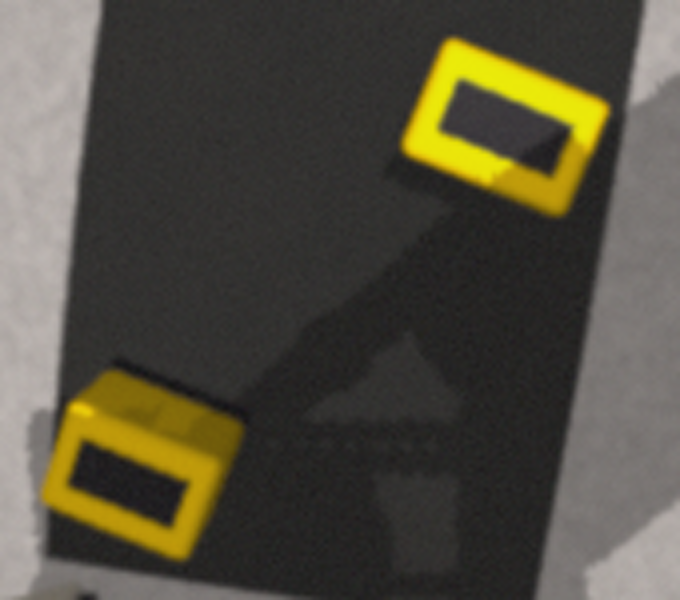

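```bash
python3 - <<'E'
from h import *
P=robot.camera_params("wrist")
f=lambda L:(np.array(L)+.5)/4-.5+[175,100]
for L,x0 in [([(448,38),(609,104),(563,216),(402,148)],(.43,-.255)),([(75,402),(224,461),(185,560),(42,498)],(.547,-.33))]:
  res=[]
  for m in (rect(.034,.048),rect(.034,.048)*[1,-1]):
    for y0 in range(0,180,30):
      q,r=fit(P,f(L),m,.063,[*x0,np.radians(y0)]); res.append((abs(r).max(),q,r))
  e,q,r=min(res,key=lambda t:t[0]); print(q[:2].round(4),np.degrees(q[2])%180,r.round(2).tolist())
E
```

```text
[ 0.4309 -0.2493] 82.97070715175761 [[8.17, -4.62], [-2.54, -8.8], [-8.25, 4.11], [2.67, 9.23]]
[ 0.5541 -0.3261] 80.76608188038 [[7.38, -4.43], [-2.43, -7.24], [-7.3, 4.29], [2.13, 8.25]]
```

```bash
cat >> h.py <<'E'
def fitpack(P,uv,x0,z=.063):
  res=[]
  for m in (rect(.034,.048),rect(.034,.048)*[1,-1]):
   for k in range(4):
    for y0 in range(0,180,30):
      q,r=fit(P,uv,np.roll(m,k,0),z,[*x0,np.radians(y0)]); res.append((abs(r).max(),q,r))
  e,q,r=min(res,key=lambda t:t[0]); print("pack",q[:2].round(4),"34-axis yaw",(np.degrees(q[2])%180).round(1),r.round(1).tolist()); return q
E
python3 - <<'E'
from h import *
P=robot.camera_params("wrist")
f=lambda L:(np.array(L)+.5)/4-.5+[175,100]
for L,x0 in [([(448,38),(609,104),(563,216),(402,148)],(.43,-.255)),([(75,402),(224,461),(185,560),(42,498)],(.547,-.33))]:
  fitpack(P,f(L),x0)
E
```

```text
pack [ 0.4309 -0.2492] 34-axis yaw 172.8 [[-0.3, -1.1], [1.0, -0.2], [0.2, 0.7], [-0.9, 0.7]]
pack [ 0.5536 -0.3261] 34-axis yaw 171.8 [[-0.5, -1.5], [1.0, -0.1], [0.7, 1.0], [-1.2, 0.8]]
```

```bash
python3 - <<'E'
from h import *
go([.4309,-.2492,.13],np.radians(82.8))
E
```

```text
shift cm [ 6.65  1.76 13.86] rot deg [ -0.   -0.2 112.2] | now [ 0.5001 -0.2494  0.2684] [ 1.798e+02 -1.000e-01 -1.650e+02]
```

```bash
python3 -m creep '[[[6.65,1.76,5,0,0,112,1],[6.65,1.76,5,0,0,112,1],[6.65,1.76,5,0,0,112,1],[6.65,1.76,5,0,0,112,1],[6.65,1.76,5,0,0,112,1],[6.65,1.76,5,0,0,112,1],[6.65,1.76,5,0,0,112,1],[6.65,1.76,5,0,0,112,1]]]'; python3 - <<'E'
from h import *
go([.4309,-.2492,.13],np.radians(82.8))
E
```

```text
time: 13.0
tool_pos: [0.4313, -0.2477, 0.2181]
tool_rot: [-3.14, -0.003, 2.198]
contact_force: [-0.0, 0.1, -0.2]
opening: 0.092
shift cm [-0.13 -0.11  8.81] rot deg [-0.2 -0.1 43.1] | now [ 0.4313 -0.2477  0.2181] [-179.9   -0.2  125.9]
```

```bash
python3 -m creep '[[[-0.1,-0.1,2,0,0,43,1],[-0.1,-0.1,4,0,0,43,1],[-0.1,-0.1,6,0,0,43,1],[-0.1,-0.1,8.8,0,0,43,1],[-0.1,-0.1,8.8,0,0,43,1],[-0.1,-0.1,8.8,0,0,43,1],[-0.1,-0.1,8.8,0,0,43,1]]]'; python3 - <<'E'
from h import *
go([.4309,-.2492,.05],np.radians(82.8))
im,P=snap("wrist","w8")
E
```

```text
time: 13.7
tool_pos: [0.4312, -0.248, 0.1302]
tool_rot: [-3.138, -0.001, 1.453]
contact_force: [0.3, -0.1, 0.1]
opening: 0.0913
shift cm [-0.13  0.01  8.02] rot deg [-0.2 -0.1  0.5] | now [ 0.4312 -0.248   0.1302] [-1.798e+02 -1.000e-01  8.330e+01]
```

View pics/w8.png

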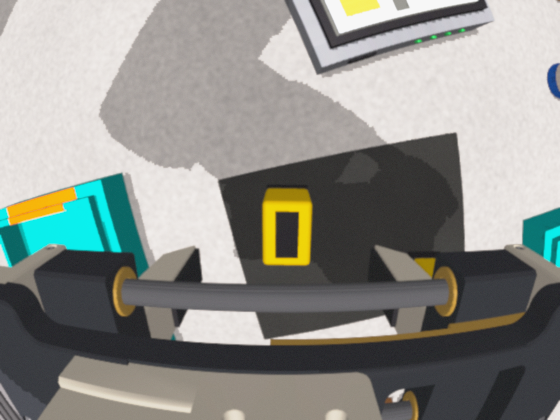

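```bash
python3 - <<'E'
from h import *
P=robot.camera_params("wrist"); p,R=tool()
print(proj(P,[[p[0],p[1],.063]],True))
im=cv2.imread("pics/w8.png")
cv2.imwrite("pics/w8z.png",cv2.resize(im[170:290,230:350],None,fx=5,fy=5,interpolation=2))
E
```

```text
[[286.36835543 231.70207013]]
```

View pics/w8z.png

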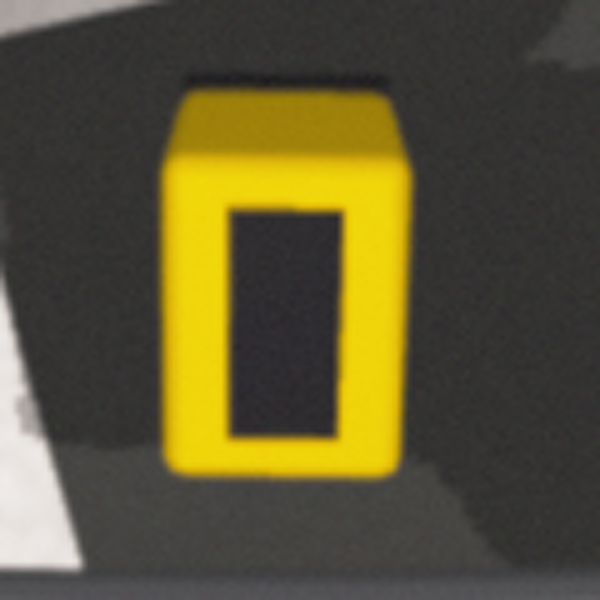

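The pack-top centre (287,232) matches the TCP's projection (286,232). Descend and grip.

```bash
python3 -m creep '[[[0,0,4,0,0,0.4,1],[0,0,7,0,0,0.4,1],[0,0,8,0,0,0.4,0.2],[0,0,8,0,0,0.4,-1],[0,0,8,0,0,0.4,-1],[0,0,8,0,0,0.4,-1],[0,0,8,0,0,0.4,-1],[0,0,8,0,0,0.4,-1]]]' 30;  python3 -m creep '[[[0,0,0,0,0,0,-1],[0,0,0,0,0,0,-1],[0,0,0,0,0,0,-1]]]'
```

```text
time: 14.55
tool_pos: [0.4314, -0.2485, 0.0513]
tool_rot: [-3.14, -0.0, 1.446]
contact_force: [-0.5, -0.7, 0.7]
opening: 0.0482
time: 14.85
tool_pos: [0.4316, -0.2487, 0.0516]
tool_rot: [-3.141, 0.0, 1.446]
contact_force: [0.7, -0.6, 2.5]
opening: 0.0339
```

```bash
python3 -m creep '[[[0,0,-2,0,0,0,-1],[0,0,-5,0,0,0,-1],[0,0,-9,0,0,0,-1],[0,0,-12,0,0,0,-1],[0,0,-12,0,0,0,-1]]]'; python3 - <<'E'
from h import *
q=np.radians(104.9);ex=np.array([np.cos(q),np.sin(q)]); ey=np.array([-ex[1],ex[0]])
c=np.array([.523,-.028])
for n,a,b in [(0,50,29.5),(1,50,-29.5),(2,-50,29.5),(3,-50,-29.5)]: print(n,c+a*ex/1e3+b*ey/1e3)
t=c-.05*ex+.0295*ey
go([*t,.17],np.radians(14.9))
E
```

```text
time: 15.35
tool_pos: [0.4334, -0.2499, 0.1755]
tool_rot: [3.136, 0.004, 1.446]
contact_force: [-0.3, 0.8, -1.6]
opening: 0.0336
0 [0.48163527 0.01273339]
1 [0.53865145 0.02790422]
2 [ 0.50734855 -0.08390422]
3 [ 0.56436473 -0.06873339]
shift cm [17.4   5.27  0.5 ] rot deg [ 0.4  0.  67.9] | now [ 0.4334 -0.2499  0.1755] [179.7   0.2  82.8]
```

```bash
python3 -m creep '[[[17.4,5.3,0.5,0.4,0,68,-1],[17.4,5.3,0.5,0.4,0,68,-1],[17.4,5.3,0.5,0.4,0,68,-1],[17.4,5.3,0.5,0.4,0,68,-1],[17.4,5.3,0.5,0.4,0,68,-1],[17.4,5.3,0.5,0.4,0,68,-1],[17.4,5.3,0.5,0.4,0,68,-1],[17.4,5.3,0.5,0.4,0,68,-1]]]'; python3 -m creep '[[[0,0,0,0,0,2,-1],[0,0,0,0,0,2,-1]]]'; python3 - <<'E'
from h import *
go([.5073,-.0839,.115],np.radians(14.9))
im,P=snap("wrist","w9")
E
```

```text
time: 16.15
tool_pos: [0.507, -0.0834, 0.1685]
tool_rot: [-3.141, 0.002, 0.312]
contact_force: [-0.2, -0.4, -1.1]
opening: 0.0337
time: 16.35
tool_pos: [0.5062, -0.0831, 0.167]
tool_rot: [-3.139, 0.005, 0.277]
contact_force: [0.5, 0.4, -1.4]
opening: 0.0339
shift cm [0.11 0.12 5.2 ] rot deg [-0.1  0.3  1. ] | now [ 0.5062 -0.0831  0.167 ] [-179.9    0.3   15.9]
```

View pics/w9.png

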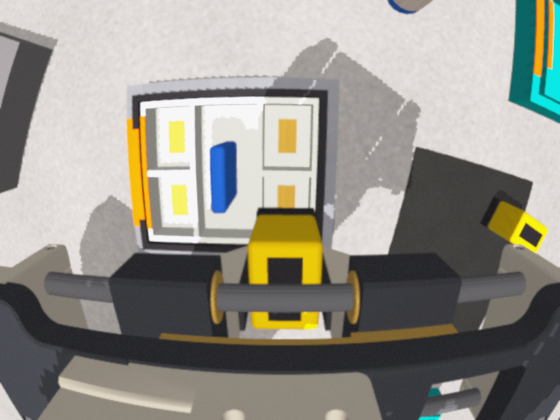

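The pack hangs over the bay at (287,195), aligned with the insert. Lower it to just above the rim and check.

```bash
python3 -m creep '[[[0.1,0.1,2,0,0.3,1,-1],[0.1,0.1,4,0,0.3,1,-1],[0.1,0.1,5.4,0,0.3,1,-1],[0.1,0.1,5.4,0,0.3,1,-1],[0.1,0.1,5.4,0,0.3,1,-1]]]'; python3 - <<'E'
from h import *
go([.5073,-.0839,.0735],np.radians(14.9))
im,P=snap("wrist","w10"); snap("side","s10")
a=cv2.imread("pics/w10.png")[80:330,120:400]; cv2.imwrite("pics/w10z.png",cv2.resize(a,None,fx=2.4,fy=2.4,interpolation=2))
b=cv2.imread("pics/s10.png")[130:280,230:380]; cv2.imwrite("pics/s10z.png",cv2.resize(b,None,fx=4,fy=4,interpolation=2))
E
```

```text
time: 16.9
tool_pos: [0.5073, -0.0839, 0.1132]
tool_rot: [-3.139, -0.0, 0.262]
contact_force: [0.3, 0.4, -0.5]
opening: 0.0338
shift cm [-0.    0.01  3.97] rot deg [-0.1 -0.   0.1] | now [ 0.5073 -0.0839  0.1132] [-179.9   -0.    15. ]
```

View pics/w10z.png

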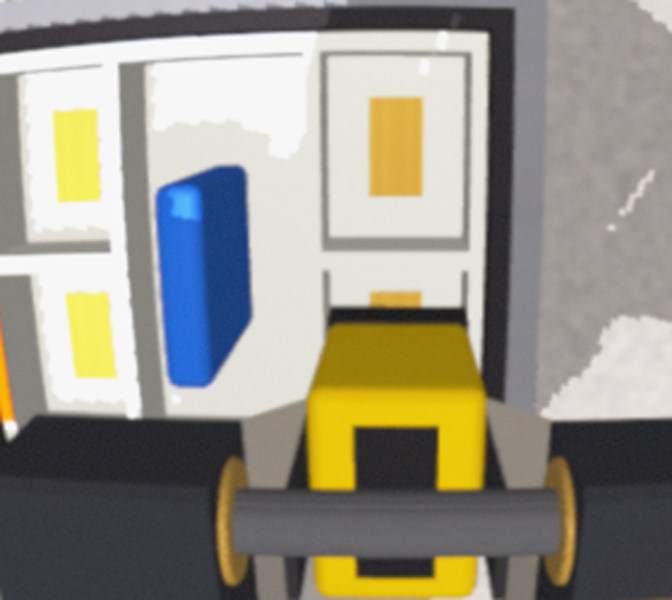

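View pics/s10z.png

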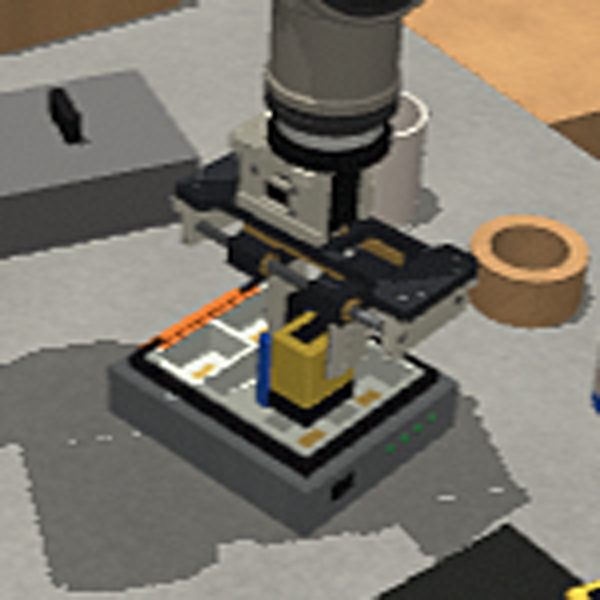

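```bash
python3 - <<'E'
from h import *
P=robot.camera_params("wrist"); p,R=tool(); tx=R.as_matrix()[:2,0]; ty=R.as_matrix()[:2,1]
f=lambda x,y:((x+.5)/2.4-.5+120,(y+.5)/2.4-.5+80)
for n,uv,z in [("foot edge",(398,309),.0648),("bay far rim L",(323,270),.05),("bay far rim R",(467,270),.05),("bay1 near rim",(396,240),.05),("footL",(330,312),.0648),("footR",(467,310),.0648),("bay1 TL",(323,53),.05),("bay1 TR",(468,53),.05)]:
    X=ray(P,f(*uv),z,True)[:2]-p[:2]; print(n,(X@tx*1e3).round(1),(X@ty*1e3).round(1))
E
```

```text
foot edge 20.8 0.6
bay far rim L 27.8 -19.9
bay far rim R 27.9 19.4
bay1 near rim 36.1 0.0
footL 20.0 -16.9
footR 20.6 18.3
bay1 TL 86.4 -19.2
bay1 TR 86.5 18.9
```

```bash
python3 - <<'E'
from h import *
P=robot.camera_params("wrist"); p,R=tool(); tx=R.as_matrix()[:2,0]; ty=R.as_matrix()[:2,1]
f=lambda x,y:((x+.5)/2.4-.5+120,(y+.5)/2.4-.5+80)
for n,uv,z in [("top far",(398,392),.1248),("top near",(398,597),.1248),("L",(308,395),.1248),("R",(486,395),.1248)]:
    X=ray(P,f(*uv),z,True)[:2]-p[:2]; print(n,(X@tx*1e3).round(1),(X@ty*1e3).round(1))
im=cv2.imread("pics/w10.png"); cv2.imwrite("pics/w10y.png",cv2.resize(im[190:350,220:350],None,fx=4,fy=4,interpolation=2))
E
```

```text
top far 21.2 0.5
top near -24.6 0.6
L 20.5 -16.0
R 20.6 16.6
```

View pics/w10y.png

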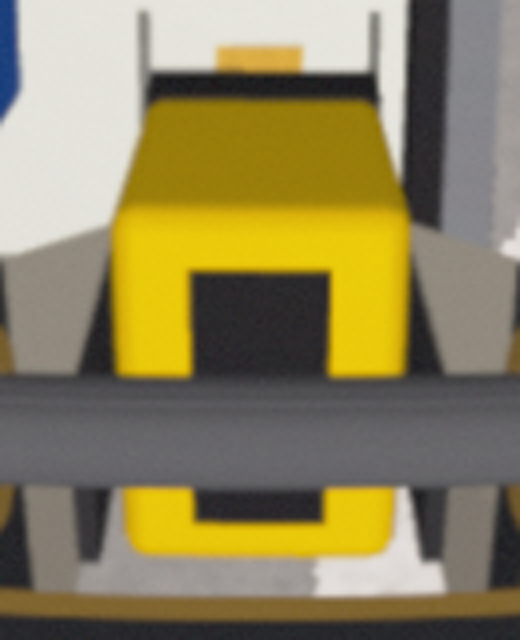

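The pack's foot sits about 3.5 mm short of the bay centre along tool x (foot edge 20.6, bay rim 27.8 mm). I'll shift by that amount and lower, watching the force.

```bash
python3 -m creep '[[[0.34,-0.07,0,0,0,0,-1],[0.34,-0.07,1,0,0,0,-1],[0.34,-0.07,1.6,0,0,0,-1],[0.34,-0.07,2.1,0,0,0,-1],[0.34,-0.07,2.5,0,0,0,-1],[0.34,-0.07,2.5,0,0,0,-1]]]'; python3 - <<'E'
from h import *
im,P=snap("wrist","w11"); im=cv2.imread("pics/w11.png"); cv2.imwrite("pics/w11y.png",cv2.resize(im[80:330,120:400],None,fx=2.4,fy=2.4,interpolation=2))
E
```

```text
time: 17.6
tool_pos: [0.5105, -0.0823, 0.0882]
tool_rot: [-3.139, -0.001, 0.262]
contact_force: [0.6, -0.3, -1.0]
opening: 0.0336
```

View pics/w11y.png

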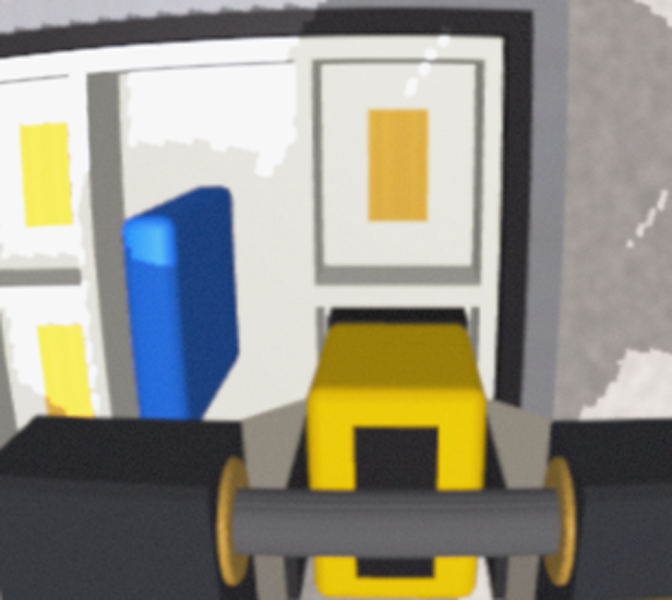

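The foot is inside the bay with no contact force, so I'll go on to the floor.

```bash
python3 -m creep '[[[0,0,0.5,0,0,0,-1],[0,0,0.9,0,0,0,-1],[0,0,1.2,0,0,0,-1],[0,0,1.4,0,0,0,-1],[0,0,1.5,0,0,0,-1],[0,0,1.6,0,0,0,-1],[0,0,1.6,0,0,0,-1]]]'
```

```text
time: 18.35
tool_pos: [0.5108, -0.0824, 0.0735]
tool_rot: [-3.14, -0.002, 0.262]
contact_force: [-2.4, 0.8, 8.3]
opening: 0.0341
```

Floor contact. Open to about 44 mm (to clear the fin) and lift.

```bash
python3 -m creep '[[[0,0,0,0,0,0,-0.04],[0,0,0,0,0,0,-0.04],[0,0,0,0,0,0,-0.04],[0,0,-1,0,0,0,-0.04],[0,0,-2.5,0,0,0,-0.04],[0,0,-5,0,0,0,-0.04],[0,0,-10,0,0,0,1],[0,0,-15,0,0,0,1]]]'; python3 - <<'E'
from h import *
im,P=snap("wrist","w12"); print(find("wrist","pack0",P))
go([.53,-.25,.2],np.radians(82))
E
```

```text
time: 19.15
tool_pos: [0.51, -0.0825, 0.2253]
tool_rot: [-3.139, -0.001, 0.262]
contact_force: [1.4, 0.4, 0.9]
opening: 0.0559
[(0.88, array([ 0.5126, -0.0843,  0.0865])), (0.57, array([ 0.5596, -0.3072,  0.06  ]))]
shift cm [-2.79 16.47  3.18] rot deg [  0.8  -0.5 -67. ] | now [ 0.5139 -0.0836  0.2311] [179.7  -0.8  15. ]
```

View pics/w12.png

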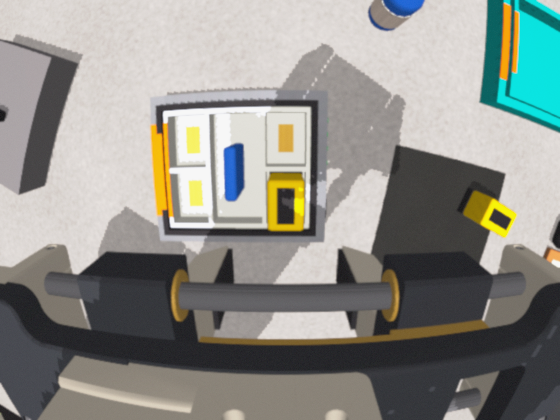

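The pack stands in its bay at (286,205). Pack B may have shifted, so I'll re-measure it from above.

```bash
python3 - <<'E'
from h import *
go([.556,-.315,.17],np.radians(82))
E
python3 -m creep '[[[-1.8,23,0,0.8,0,-67,1],[-1.8,23,0,0.8,0,-67,1],[-1.8,23,0,0.8,0,-67,1],[-1.8,23,0,0.8,0,-67,1],[-1.8,23,0,0.8,0,-67,1],[-1.8,23,0,0.8,0,-67,1],[-1.8,23,0,0.8,0,-67,1],[-1.8,23,0,0.8,0,-67,1]]]'; python3 - <<'E'
from h import *
go([.556,-.315,.17],np.radians(82))
im,P=snap("wrist","w13"); print(find("wrist","pack0",P))
E
```

```text
shift cm [-2.01 23.4   6.23] rot deg [  0.8  -0.5 -67. ] | now [ 0.5139 -0.0836  0.2311] [179.7  -0.8  15. ]
time: 20.05
tool_pos: [0.5557, -0.3109, 0.232]
tool_rot: [3.138, -0.007, 1.436]
contact_force: [0.7, 0.7, 0.0]
opening: 0.092
shift cm [-0.45  0.06  6.2 ] rot deg [ 0.2 -0.4  0.3] | now [ 0.5557 -0.3109  0.232 ] [179.8  -0.4  82.3]
[(0.9, array([ 0.5577, -0.3248,  0.0609])), (0.7, array([ 0.4982, -0.1025,  0.0549])), (0.39, array([ 0.4933, -0.1008,  0.0465]))]
```

View pics/w13.png

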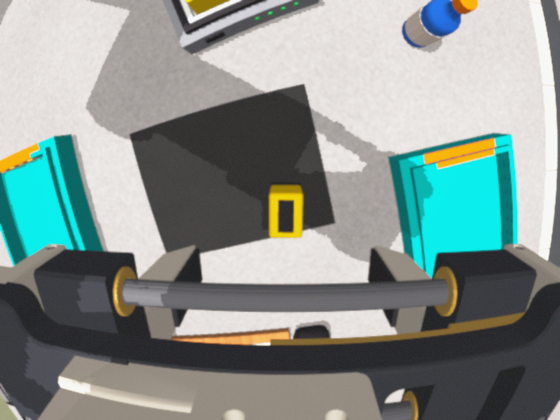

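```bash
python3 - <<'E'
import cv2
im=cv2.imread("pics/w13.png"); cv2.imwrite("pics/w13z.png",cv2.resize(im[170:250,245:325],None,fx=6,fy=6,interpolation=2))
E
```

```text
(no output)
```

View pics/w13z.png

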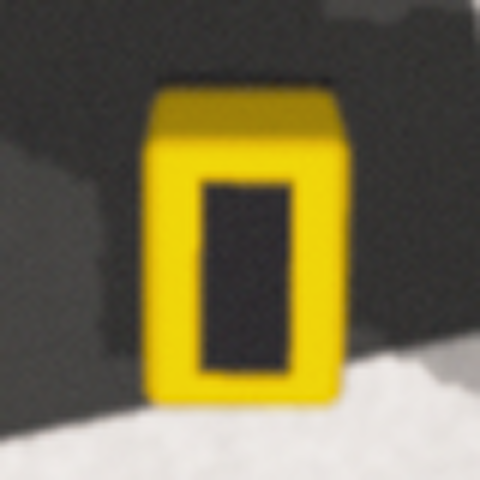

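```bash
python3 - <<'E'
from h import *
P=robot.camera_params("wrist")
L=[(143,140),(350,142),(341,405),(146,405)]
q=fitpack(P,(np.array(L)+.5)/6-.5+[245,170],(.556,-.322))
go([*q[:2],.10],np.radians(82.0)); go([*q[:2],.0515],q[2]+np.pi/2 if q[2]<np.pi/2 else q[2]-np.pi/2)
E
```

```text
pack [ 0.5539 -0.3276] 34-axis yaw 171.6 [[-0.0, -0.9], [-0.0, -1.0], [0.4, 1.1], [-0.3, 0.9]]
shift cm [-1.810e+00 -1.000e-02  1.321e+01] rot deg [ 0.2 -0.4  0. ] | now [ 0.5559 -0.3105  0.2322] [179.8  -0.4  82. ]
shift cm [-1.85 -0.03 18.06] rot deg [ 0.2 -0.4  0.4] | now [ 0.5559 -0.3105  0.2322] [179.8  -0.4  82. ]
```

```bash
python3 -m creep '[[[-2.05,0,5,0,-0.4,0.3,1],[-2.05,0,10,0.2,-0.4,0.3,1],[-2.05,0,13,0.2,-0.4,0.3,1],[-2.05,0,13,0.2,-0.4,0.3,1]]]'; python3 - <<'E'
from h import *
im,P=snap("wrist","w14");p,R=tool(); print(proj(P,[[p[0],p[1],.063]],True)); go([.5537,-.3294,.0515],np.radians(81.7))
im=cv2.imread("pics/w14.png"); cv2.imwrite("pics/w14z.png",cv2.resize(im[190:310,220:350],None,fx=5,fy=5,interpolation=2))
E
```

```text
time: 20.55
tool_pos: [0.5508, -0.3279, 0.0967]
tool_rot: [-3.132, -0.005, 1.423]
contact_force: [-0.1, 1.5, 0.0]
opening: 0.0917
[[290.00022912 252.1397488 ]]
shift cm [-0.03  0.13  4.88] rot deg [-0.2 -0.1 -0.1] | now [ 0.5526 -0.3291  0.1003] [-1.798e+02 -1.000e-01  8.160e+01]
```

View pics/w14z.png

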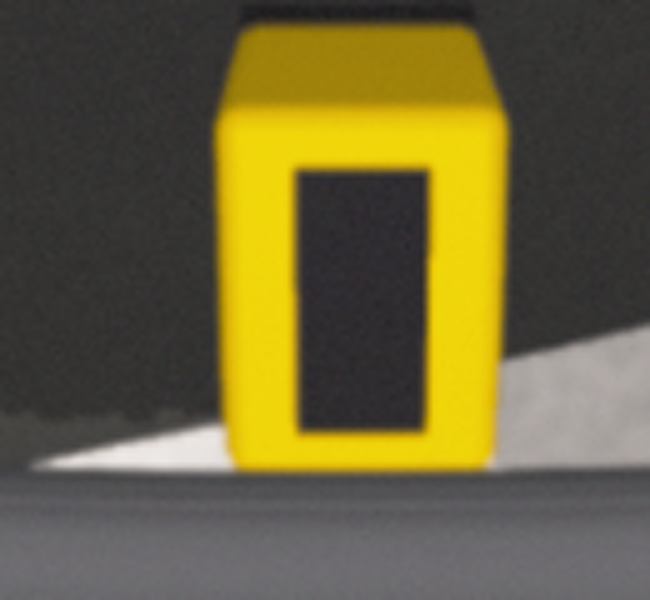

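```bash
python3 -m creep '[[[0.05,0.15,2,-0.2,0,0,1],[0.05,0.15,4,-0.2,0,0,1],[0.05,0.15,4.8,-0.2,0,0,0.2],[0.05,0.15,4.8,-0.2,0,0,-1],[0.05,0.15,4.8,-0.2,0,0,-1],[0.05,0.15,4.8,-0.2,0,0,-1],[0.05,0.15,4.8,-0.2,0,0,-1],[0.05,0.15,4.8,-0.2,0,0,-1]]]' 30;  python3 -m creep '[[[0,0,0,0,0,0,-1],[0,0,0,0,0,0,-1],[0,0,0,0,0,0,-1]]]'
```

```text
time: 21.4
tool_pos: [0.5543, -0.3289, 0.053]
tool_rot: [3.141, -0.002, 1.424]
contact_force: [0.0, 0.0, 0.3]
opening: 0.048
time: 21.7
tool_pos: [0.5544, -0.329, 0.0532]
tool_rot: [3.141, -0.002, 1.424]
contact_force: [-0.7, -0.4, 1.8]
opening: 0.034
```

```bash
python3 -m creep '[[[0,0,-2,0,0,0,-1],[0,0,-5,0,0,0,-1],[0,0,-9,0,0,0,-1],[0,0,-12.5,0,0,0,-1],[0,0,-12.5,0,0,0,-1]]]'; python3 - <<'E'
from h import *
go([.482,.013,.175],np.radians(14.9))
E
```

```text
time: 22.2
tool_pos: [0.5563, -0.3307, 0.1839]
tool_rot: [3.132, 0.003, 1.424]
contact_force: [0.7, -0.1, -1.2]
opening: 0.0339
shift cm [ 32.92 -12.37   0.68] rot deg [ 0.6 -0.2 66.7] | now [ 0.5563 -0.3307  0.1839] [179.5   0.2  81.6]
```

```bash
python3 -m creep '[[[32.9,-12.4,0.5,0.5,0,66.7,-1],[32.9,-12.4,0.5,0.5,0,66.7,-1],[32.9,-12.4,0.5,0.5,0,66.7,-1],[32.9,-12.4,0.5,0.5,0,66.7,-1],[32.9,-12.4,0.5,0.5,0,66.7,-1],[32.9,-12.4,0.5,0.5,0,66.7,-1],[32.9,-12.4,0.5,0.5,0,66.7,-1],[32.9,-12.4,0.5,0.5,0,66.7,-1]]]'; python3 -m creep '[[[0,0,0,0,0,0,-1],[0,0,0,0,0,0,-1]]]';python3 - <<'E'
from h import *
go([.482,.013,.117],np.radians(14.9))
E
```

```text
time: 23.0
tool_pos: [0.4795, 0.0166, 0.1757]
tool_rot: [-3.139, -0.0, 0.26]
contact_force: [0.3, -0.9, -2.3]
opening: 0.0337
time: 23.2
tool_pos: [0.4789, 0.0168, 0.175]
tool_rot: [-3.139, 0.001, 0.265]
contact_force: [-0.1, -0.7, -2.4]
opening: 0.0339
shift cm [0.2  0.46 5.8 ] rot deg [-0.2  0.1  0.3] | now [0.4789 0.0168 0.175 ] [-1.798e+02  1.000e-01  1.520e+01]
```

```bash
python3 -m creep '[[[0.2,0.46,2,0,0,0.3,-1],[0.2,0.46,4,0,0,0.3,-1],[0.2,0.46,5.8,0,0,0.3,-1],[0.2,0.46,5.8,0,0,0.3,-1],[0.2,0.46,5.8,0,0,0.3,-1]]]';python3 - <<'E'
from h import *
im,P=snap("wrist","w15"); go([.482,.013,.117],np.radians(14.9))
im=cv2.imread("pics/w15.png"); cv2.imwrite("pics/w15z.png",cv2.resize(im[80:330,160:440],None,fx=2.4,fy=2.4,interpolation=2))
E
```

```text
time: 23.7
tool_pos: [0.4822, 0.012, 0.1169]
tool_rot: [-3.138, 0.002, 0.26]
contact_force: [0.3, 0.4, -1.3]
opening: 0.0338
shift cm [-0.03 -0.1   0.05] rot deg [-0.2  0.  -0. ] | now [0.4826 0.0122 0.1175] [-179.8    0.    14.9]
```

View pics/w15z.png

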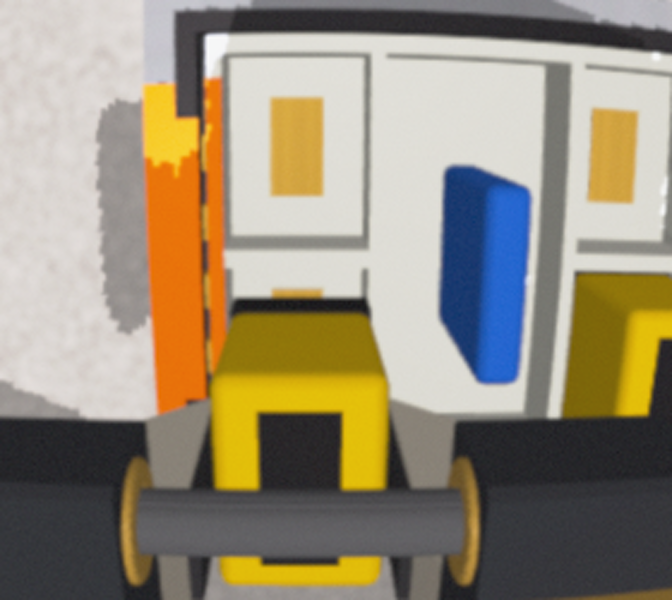

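```bash
python3 - <<'E'
from h import *
P=robot.camera_params("wrist"); p,R=tool(); tx=R.as_matrix()[:2,0]; ty=R.as_matrix()[:2,1]
f=lambda x,y:((x+.5)/2.4-.5+160,(y+.5)/2.4-.5+80)
for n,uv,z in [("foot L",(232,299),.067),("foot R",(370,299),.067),("rim L",(227,268),.05),("rim R",(369,268),.05),("bay1 TL",(225,53),.05),("bay1 TR",(370,53),.05),("bay1 BL",(225,249),.05)]:
    X=ray(P,f(*uv),z,True)[:2]-p[:2]; print(n,(X@tx*1e3).round(1),(X@ty*1e3).round(1))
E
```

```text
foot L 23.0 -17.5
foot R 23.1 18.0
rim L 27.5 -20.3
rim R 27.6 19.1
bay1 TL 86.5 -20.1
bay1 TR 86.5 18.6
bay1 BL 32.9 -20.7
```

```bash
python3 -m creep '[[[0.14,-0.08,0,0,0,0,-1],[0.14,-0.08,1,0,0,0,-1],[0.14,-0.08,1.8,0,0,0,-1],[0.14,-0.08,2.3,0,0,0,-1],[0.14,-0.08,2.7,0,0,0,-1],[0.14,-0.08,2.7,0,0,0,-1]]]'
```

```text
time: 24.35
tool_pos: [0.4833, 0.0134, 0.0898]
tool_rot: [-3.138, 0.002, 0.26]
contact_force: [-0.6, -0.0, -1.5]
opening: 0.034
```

Bottom at about 40 mm, in the bay with no contact. Continue.

```bash
python3 -m creep '[[[0,0,0.5,0,0,0,-1],[0,0,0.9,0,0,0,-1],[0,0,1.2,0,0,0,-1],[0,0,1.4,0,0,0,-1],[0,0,1.5,0,0,0,-1],[0,0,1.6,0,0,0,-1],[0,0,1.6,0,0,0,-1]]]'
```

```text
time: 25.05
tool_pos: [0.4831, 0.0135, 0.0751]
tool_rot: [-3.139, 0.002, 0.26]
contact_force: [-5.7, 0.1, 12.8]
opening: 0.0336
```

```bash
python3 -m creep '[[[0,0,0,0,0,0,-0.04],[0,0,0,0,0,0,-0.04],[0,0,0,0,0,0,-0.04],[0,0,-1,0,0,0,-0.04],[0,0,-2.5,0,0,0,-0.04],[0,0,-5,0,0,0,-0.04],[0,0,-10,0,0,0,1],[0,0,-16,0,0,0,1]]]'; python3 - <<'E'
from h import *
im,P=snap("scene","s16"); print(find("scene","hood",P),find("scene","pack0",P,5))
b=cv2.imread("pics/s16.png")[170:270,210:330]; 
im,P=snap("side","s16b"); print(find("side","hood",P),find("side","pack0",P,5))
c=cv2.imread("pics/s16b.png")[170:270,240:360]
cv2.imwrite("pics/s16z.png",cv2.resize(np.hstack([b,c]),None,fx=3.3,fy=3.3,interpolation=2))
E
```

```text
time: 25.85
tool_pos: [0.4828, 0.0132, 0.2268]
tool_rot: [-3.138, 0.003, 0.26]
contact_force: [0.2, -0.9, -0.8]
opening: 0.0556
[(0.98, array([0.5522, 0.3089, 0.0607]))] [(0.85, array([ 0.5197, -0.0778,  0.0873])), (0.74, array([0.4919, 0.0195, 0.0836])), (0.32, array([ 0.5315, -0.027 ,  0.0304]))]
[] [(0.69, array([ 0.4743, -0.0017,  0.0738])), (0.64, array([ 0.5003, -0.0941,  0.0759]))]
```

View pics/s16z.png

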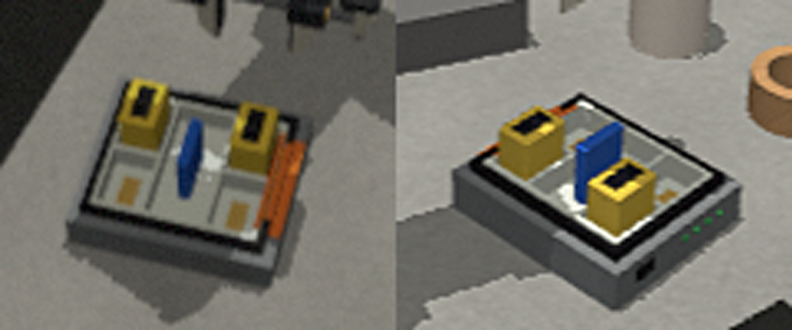

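View pics/s16b.png

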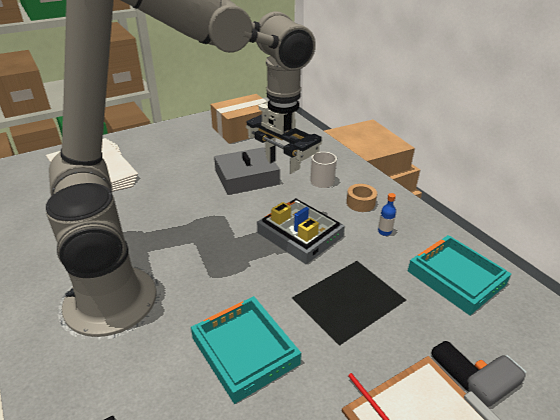

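Both packs stand upright in their bays and the mat is empty. Next, move over the hood.

```bash
python3 - <<'E'
from h import *
go([.54,.30,.25],np.radians(15))
E
```

```text
shift cm [ 12.91 -26.25  -2.53] rot deg [-0.2  0.2 -0.1] | now [0.4826 0.0132 0.2241] [-179.8    0.2   14.9]
```

```bash
python3 -m creep '[[[13,-26,-3.5,0,0,0,1],[13,-26,-3.5,0,0,0,1],[13,-26,-3.5,0,0,0,1],[13,-26,-3.5,0,0,0,1],[13,-26,-3.5,0,0,0,1],[13,-26,-3.5,0,0,0,1],[13,-26,-3.5,0,0,0,1],[13,-26,-3.5,0,0,0,1]]]'; python3 - <<'E'
from h import *
im,P=snap("wrist","w17"); print(find("wrist","hood",P)); print(tool()[0])
E
```

```text
time: 26.95
tool_pos: [0.5407, 0.2983, 0.2571]
tool_rot: [-3.139, 0.008, 0.262]
contact_force: [-0.5, -1.3, -0.6]
opening: 0.0917
[(0.69, array([0.5322, 0.3119, 0.0601])), (0.41, array([0.7439, 0.1656, 0.0546]))]
[0.54104713 0.29676698 0.25817434]
```

View pics/w17.png

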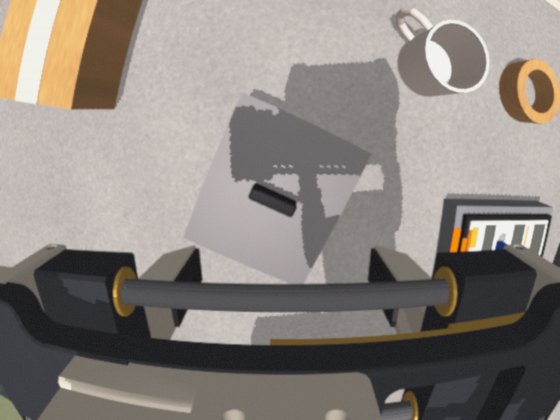

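```bash
python3 - <<'E'
import cv2
im=cv2.imread("pics/w17.png"); im=cv2.convertScaleAbs(im,alpha=1.3); cv2.imwrite("pics/w17z.png",cv2.resize(im[90:290,175:385],None,fx=3,fy=3,interpolation=2))
E
```

```text
(no output)
```

View pics/w17z.png

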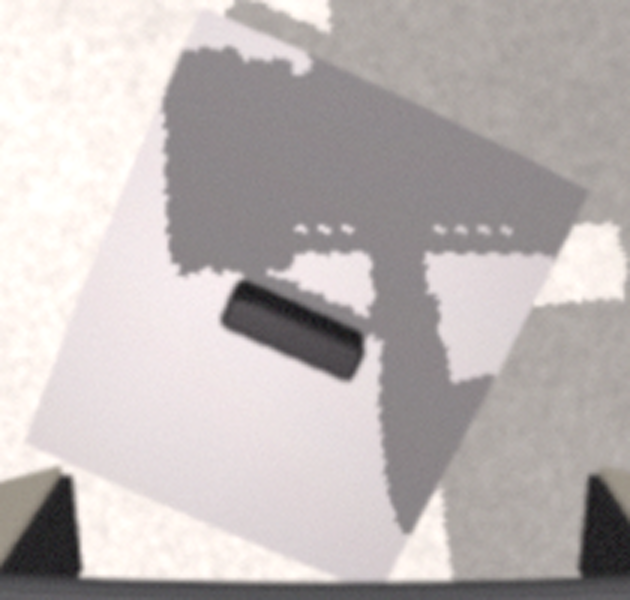

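```bash
python3 - <<'E'
from h import *
P=robot.camera_params("wrist")
L=np.array([(28,440),(203,10),(588,190),(390,582)])
uv=(L+.5)/3-.5+[175,90]
res=[]
for m in (rect(.177,.152),rect(.177,.152)*[1,-1]):
  for k in range(4):
    for y0 in range(0,180,30):
      q,r=fit(P,uv,np.roll(m,k,0),.058,[.54,.31,np.radians(y0)]); res.append((abs(r).max(),q,r))
e,q,r=min(res,key=lambda t:t[0]); print(q[:2].round(4),np.degrees(q[2])%180,r.round(1).tolist())
p,R=tool()
h=np.array([(237,283),(358,341),(350,378),(222,322)])
# handle centre at top z .085 approx
yh=np.degrees(q[2])%180
for psi in (yh+90,yh-90): go([*q[:2],.14],np.radians(psi))
print(proj(P,[[*q[:2],.085]],True)*1, ((proj(P,[[*q[:2],.085]],True)+.5-[175,90])*3-.5))
E
```

```text
[0.5315 0.3062] 170.80893528519027 [[0.5, 1.2], [-0.3, -1.4], [1.5, -1.8], [-1.7, 2.9]]
shift cm [-0.6  -1.12 11.83] rot deg [  0.3   0.4 114.1] | now [0.541  0.2968 0.2582] [-179.8    0.4   14.9]
shift cm [-0.6  -1.12 11.83] rot deg [ -0.4   0.2 -65.9] | now [0.541  0.2968 0.2582] [-179.8    0.4   14.9]
[[273.4268418 201.550857 ]] [[296.28052539 335.65257101]]
```

```bash
python3 -m creep '[[[-0.6,-1.1,1,-0.4,0.2,-66,1],[-0.6,-1.1,2,-0.4,0.2,-66,1],[-0.6,-1.1,3,-0.4,0.2,-66,1],[-0.6,-1.1,5,-0.4,0.2,-66,1],[-0.6,-1.1,8,-0.4,0.2,-66,1],[-0.6,-1.1,11,-0.4,0.2,-66,1],[-0.6,-1.1,11,-0.4,0.2,-66,1],[-0.6,-1.1,11,-0.4,0.2,-66,1]]]'; python3 -m creep '[[[0,0,0,0,0,-1,1],[0,0,0,0,0,-1,1]]]'; python3 - <<'E'
from h import *
im,P=snap("wrist","w18"); p,R=tool();print(proj(P,[[*p[:2],.085]],True)); go([.5315,.3062,.075],np.radians(80.8))
im=cv2.imread("pics/w18.png"); im=cv2.convertScaleAbs(im,alpha=1.2); cv2.imwrite("pics/w18z.png",cv2.resize(im[70:340,130:430],None,fx=2.2,fy=2.2,interpolation=2))
E
```

```text
time: 27.85
tool_pos: [0.531, 0.3039, 0.1467]
tool_rot: [-3.139, 0.003, 1.415]
contact_force: [0.2, 0.1, -0.7]
opening: 0.0921
time: 28.05
tool_pos: [0.531, 0.3025, 0.1465]
tool_rot: [-3.138, 0.003, 1.429]
contact_force: [0.6, 0.8, 0.5]
opening: 0.0916
[[286.48879432 233.73176313]]
shift cm [0.36 0.02 7.17] rot deg [-0.2  0.2  1. ] | now [0.5311 0.3029 0.1467] [-179.8    0.2   81.8]
```

View pics/w18z.png

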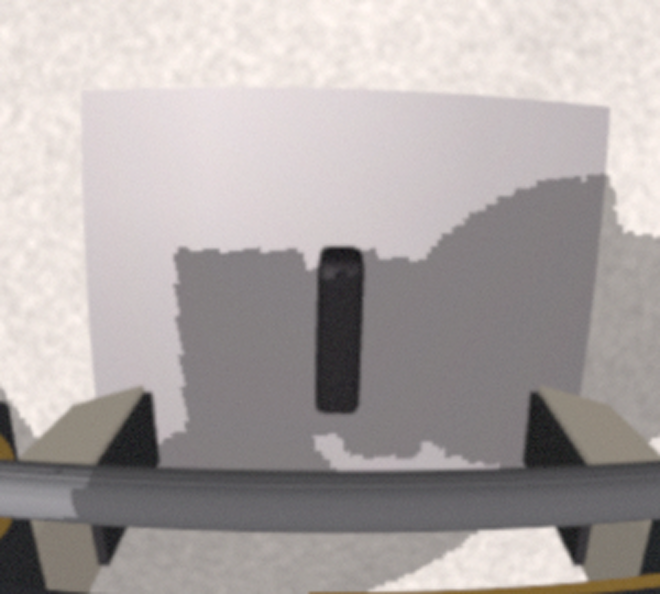

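```bash
python3 - <<'E'
from h import *
P=robot.camera_params("wrist"); p,R=tool(); tx=R.as_matrix()[:2,0]; ty=R.as_matrix()[:2,1]
f=lambda x,y:((x+.5)/2.2-.5+130,(y+.5)/2.2-.5+70)
for n,uv,z in [("h far",(341,247),.085),("h far2",(341,262),.085),("h near",(338,412),.085),("h L",(316,350),.085),("h R",(361,350),.085),("TL",(82,92),.058),("TR",(608,107),.058)]:
    X=ray(P,f(*uv),z,True)[:2]-p[:2]; print(n,(X@tx*1e3).round(1),(X@ty*1e3).round(1))
E
```

```text
h far 35.4 -1.2
h far2 31.0 -1.1
h near -16.7 -2.0
h L 3.8 -8.7
h R 3.8 4.9
TL 84.3 -87.8
TR 79.6 88.0
```

```bash
python3 -m creep '[[[0.7,-0.17,3,0,0,1.4,1],[0.7,-0.17,6,0,0.2,1.4,1],[0.7,-0.17,7.2,0,0.2,1.4,0.3],[0.7,-0.17,7.2,0,0.2,1.4,-1],[0.7,-0.17,7.2,0,0.2,1.4,-1],[0.7,-0.17,7.2,0,0.2,1.4,-1],[0.7,-0.17,7.2,0,0.2,1.4,-1],[0.7,-0.17,7.2,0,0.2,1.4,-1]]]' 45;  python3 -m creep '[[[0,0,0,0,0,0,-1],[0,0,0,0,0,0,-1],[0,0,0,0,0,0,-1],[0,0,0,0,0,0,-1],[0,0,0,0,0,0,-1],[0,0,0,0,0,0,-1],[0,0,0,0,0,0,-1]]]'
```

```text
time: 28.9
tool_pos: [0.5302, 0.3099, 0.0751]
tool_rot: [-3.139, -0.001, 1.404]
contact_force: [0.8, 0.8, 0.4]
opening: 0.0482
time: 29.6
tool_pos: [0.5303, 0.3099, 0.0751]
tool_rot: [-3.139, -0.001, 1.404]
contact_force: [0.3, -0.7, 0.7]
opening: 0.0138
```

```bash
python3 -m creep '[[[0,0,-1,0,0,0,-1],[0,0,-3,0,0,0,-1],[0,0,-6,0,0,0,-1],[0,0,-10,0,0,0,-1],[0,0,-14,0,0,0,-1],[0,0,-14,0,0,0,-1]]]'; python3 - <<'E'
from h import *
go([.5235,-.028,.205],np.radians(14.9))
im,P=snap("wrist","w19")
E
```

```text
time: 30.2
tool_pos: [0.533, 0.3109, 0.222]
tool_rot: [3.135, -0.007, 1.404]
contact_force: [0.5, 0.0, -1.5]
opening: 0.0141
shift cm [-33.59   4.68   1.5 ] rot deg [ 0.1 -0.6 65.5] | now [0.533  0.3109 0.222 ] [179.6  -0.4  80.4]
```

View pics/w19.png

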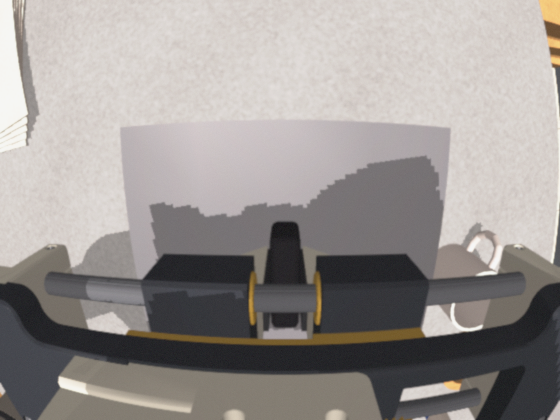

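```bash
python3 -m creep '[[[-33.6,4.7,0.5,0,-0.5,65.5,-1],[-33.6,4.7,0.5,0,-0.5,65.5,-1],[-33.6,4.7,0.5,0,-0.5,65.5,-1],[-33.6,4.7,0.5,0,-0.5,65.5,-1],[-33.6,4.7,0.5,0,-0.5,65.5,-1],[-33.6,4.7,0.5,0,-0.5,65.5,-1],[-33.6,4.7,0.5,0,-0.5,65.5,-1],[-33.6,4.7,0.5,0,-0.5,65.5,-1]]]'; python3 -m creep '[[[0,0,0,0,0,0,-1],[0,0,0,0,0,0,-1]]]'; python3 - <<'E'
from h import *
go([.5235,-.028,.175],np.radians(14.9))
E
```

```text
time: 31.05
tool_pos: [0.5211, -0.0333, 0.2105]
tool_rot: [3.14, 0.007, 0.25]
contact_force: [-0.0, 0.1, -3.3]
opening: 0.0134
time: 31.25
tool_pos: [0.5201, -0.0333, 0.2092]
tool_rot: [3.141, 0.009, 0.252]
contact_force: [0.8, 0.6, -2.1]
opening: 0.0132
shift cm [ 0.49 -0.43  3.41] rot deg [ 0.   0.5 -0.5] | now [ 0.5201 -0.0333  0.2092] [180.    0.5  14.4]
```

```bash
python3 -m creep '[[[0.5,-0.43,1,0,0.5,-0.5,-1],[0.5,-0.43,2.5,0,0.5,-0.5,-1],[0.5,-0.43,3.4,0,0.5,-0.5,-1],[0.5,-0.43,3.4,0,0.5,-0.5,-1],[0.5,-0.43,3.4,0,0.5,-0.5,-1]]]'; python3 - <<'E'
from h import *
im,P=snap("wrist","w20"); go([.5235,-.028,.175],np.radians(14.9))
im=cv2.imread("pics/w20.png"); im=cv2.convertScaleAbs(im,alpha=1.4); cv2.imwrite("pics/w20z.png",cv2.resize(im[90:270,100:470],None,fx=2.1,fy=2.1,interpolation=2))
snap("side","s20")
E
```

```text
time: 31.75
tool_pos: [0.5236, -0.0276, 0.1752]
tool_rot: [3.141, 0.001, 0.262]
contact_force: [-0.1, 0.4, -3.3]
opening: 0.0138
shift cm [-0.04  0.01  0.05] rot deg [0.  0.  0.1] | now [ 0.5239 -0.0278  0.1755] [180.   0.  15.]
```

View pics/w20z.png

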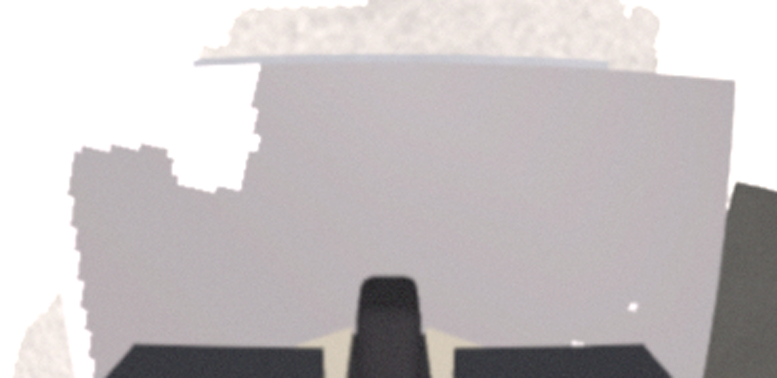

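View pics/s20.png

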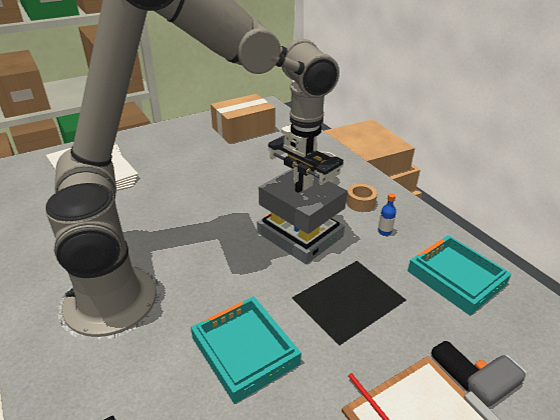

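```bash
python3 - <<'E'
import cv2,numpy as np
im=cv2.imread("pics/w20.png")
a=im[100:150,110:240]; b=im[100:150,340:470]
cv2.imwrite("pics/w20y.png",cv2.resize(np.vstack([a,b]),None,fx=6,fy=6,interpolation=2))
E
```

```text
(no output)
```

View pics/w20y.png

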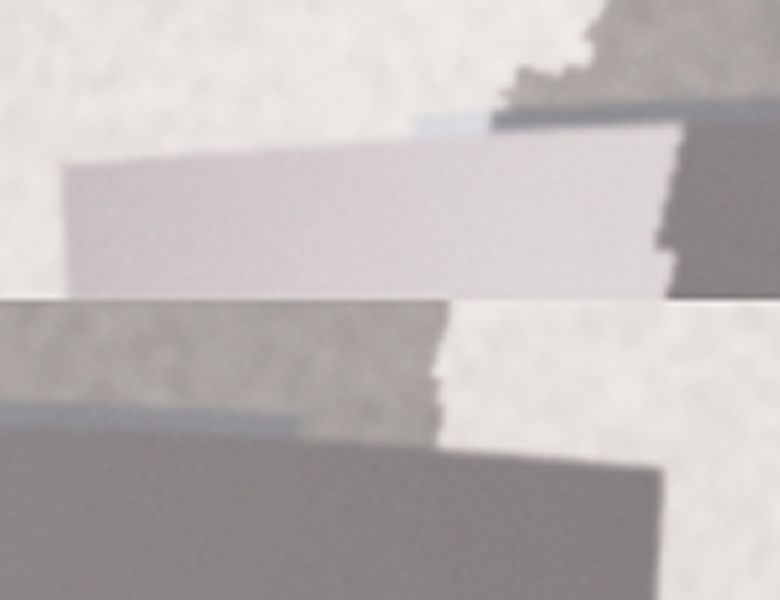

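```bash
python3 - <<'E'
from h import *
P=robot.camera_params("wrist"); p,R=tool(); tx=R.as_matrix()[:2,0]; ty=R.as_matrix()[:2,1]
f=lambda x,y,ox:((x+.5)/6-.5+ox,(y+.5)/6-.5+100)
def sh(n,a,b,z,w):
    A=ray(P,a,z,True)[:2]-p[:2];B=ray(P,b,z,True)[:2]-p[:2];M=(A+B)/2;D=B-A
    print(n,"x",(M@tx*1e3-w).round(1),"y",(M@ty*1e3).round(1),"len",(np.linalg.norm(D)*1e3).round(1),"rot about tool z",np.degrees(np.arctan2(-D@tx,D@ty)).round(2))
sh("hood",f(63,165,110),f(663,167,340),p[2]-.0171,76)
sh("base",f(413,113,110),f(297,113,340),.04,80)
E
```

```text
hood x -1.5 y 0.4 len 175.9 rot about tool z -0.03
base x -0.6 y -0.6 len 184.7 rot about tool z -0.04
```

```bash
python3 -m creep '[[[0.09,-0.1,1,0,0,0,-1],[0.09,-0.1,2,0,0,0,-1],[0.09,-0.1,3,0,0,0,-1],[0.09,-0.1,3.8,0,0,0,-1],[0.09,-0.1,4.3,0,0,0,-1],[0.09,-0.1,4.3,0,0,0,-1]]]'; python3 - <<'E'
from h import *
im,P=snap("wrist","w21"); print(tool()[0])
im=cv2.imread("pics/w21.png")
a=im[95:150,110:240]; b=im[95:150,340:470]
cv2.imwrite("pics/w21y.png",cv2.resize(np.vstack([a,b]),None,fx=5.4,fy=5.4,interpolation=2))
im,P=snap("side","s21"); cv2.imwrite("pics/s21z.png",cv2.resize(cv2.imread("pics/s21.png")[140:280,230:380],None,fx=4,fy=4,interpolation=2))
E
```

```text
time: 32.45
tool_pos: [0.5241, -0.0267, 0.1317]
tool_rot: [3.141, 0.001, 0.262]
contact_force: [0.2, 0.5, -2.8]
opening: 0.0139
[ 0.52447947 -0.02674647  0.13236071]
```

View pics/w21y.png

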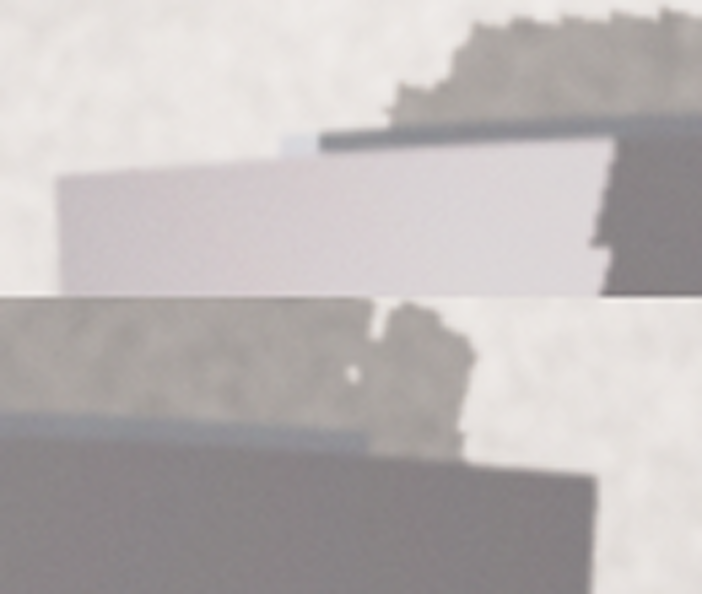

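View pics/s21z.png

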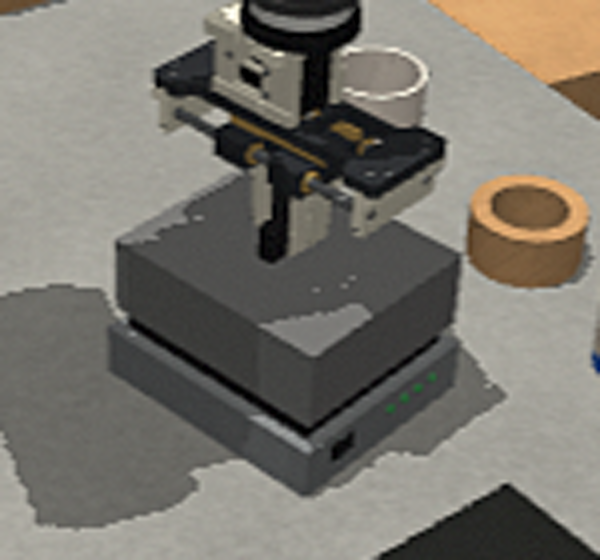

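View pics/w21.png

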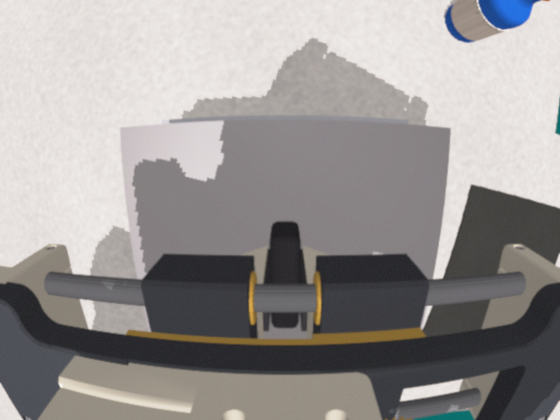

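```bash
python3 - <<'E'
from h import *
P=robot.camera_params("wrist"); p,R=tool(); tx=R.as_matrix()[:2,0]; ty=R.as_matrix()[:2,1]
f=lambda x,y,ox:((x+.5)/5.4-.5+ox,(y+.5)/5.4-.5+95)
def sh(n,a,b,z,w):
    A=ray(P,a,z,True)[:2]-p[:2];B=ray(P,b,z,True)[:2]-p[:2];M=(A+B)/2;D=B-A
    print(n,"x",(M@tx*1e3-w).round(1),"y",(M@ty*1e3).round(1),"len",(np.linalg.norm(D)*1e3).round(1),"rot",np.degrees(np.arctan2(-D@tx,D@ty)).round(2))
sh("hood",f(57,177,110),f(597,180,340),p[2]-.0171,76)
sh("base",f(280,136,110),f(370,133,340),.04,80)
Q=robot.camera_params("side")
# predict side-image gaps
E
```

```text
hood x -1.7 y 0.4 len 176.0 rot 0.01
base x -1.5 y 0.3 len 185.4 rot -0.21
```

Hood and base agree to within 0.2 mm and 0.2°. Lower gently while watching the force.

```bash
python3 -m creep '[[[0,0,0.3,0,0,0,-1],[0,0,0.5,0,0,0,-1],[0,0,0.7,0,0,0,-1],[0,0,0.9,0,0,0,-1],[0,0,0.9,0,0,0,-1]]]'
```

```text
time: 33.05
tool_pos: [0.5246, -0.0268, 0.1235]
tool_rot: [3.141, 0.0, 0.261]
contact_force: [-0.4, -0.6, -2.2]
opening: 0.0141
```

```bash
python3 -m creep '[[[0,0,0.3,0,0,0,-1],[0,0,0.5,0,0,0,-1],[0,0,0.7,0,0,0,-1],[0,0,0.8,0,0,0,-1],[0,0,0.8,0,0,0,-1]]]'; python3 - <<'E'
from h import *
s=robot.observe();print(s["contact_force"],s["torque"],s["tool_pos"])
E
```

```text
time: 33.55
tool_pos: [0.5245, -0.0267, 0.1153]
tool_rot: [3.141, 0.0, 0.262]
contact_force: [-0.5, -0.3, -2.8]
opening: 0.0133
[-0.53006322 -0.27289242 -2.76209951] [-0.12939333  0.15303348 -0.07371246] [ 0.52452996 -0.02673452  0.11531767]
```

```bash
python3 -m creep '[[[0,0,0.1,0,0,0,-1],[0,0,0.2,0,0,0,-1],[0,0,0.3,0,0,0,-1],[0,0,0.3,0,0,0,-1]]]'
```

```text
time: 33.95
tool_pos: [0.5247, -0.0268, 0.115]
tool_rot: [3.14, -0.001, 0.262]
contact_force: [-7.6, 0.0, 18.8]
opening: 0.0138
```

The hood rests on the ledge (upward 18.8 N, stopped at the expected 0.115 m). Release, lift and look.

```bash
python3 -m creep '[[[0,0,0,0,0,0,1],[0,0,0,0,0,0,1],[0,0,0,0,0,0,1],[0,0,0,0,0,0,1],[0,0,-2,0,0,0,1],[0,0,-5,0,0,0,1],[0,0,-10,0,0,0,1],[0,0,-15,0,0,0,1]]]'; python3 -m creep '[[[-5,-20,0,0,0,0,1],[-5,-20,0,0,0,0,1],[-5,-20,0,0,0,0,1],[-5,-20,0,0,0,0,1],[-5,-20,0,0,0,0,1],[-5,-20,0,0,0,0,1]]]'; python3 - <<'E'
from h import *
snap("wrist","w22")
snap("scene","s22");snap("side","s22b")
b=cv2.imread("pics/s22.png")[165:275,210:330]; c=cv2.imread("pics/s22b.png")[170:280,240:360]
cv2.imwrite("pics/s22z.png",cv2.resize(np.hstack([b,c]),None,fx=3.3,fy=3.3,interpolation=2))
E
```

```text
time: 34.75
tool_pos: [0.5239, -0.0265, 0.2658]
tool_rot: [3.141, 0.001, 0.262]
contact_force: [1.4, -0.4, 0.1]
opening: 0.0729
time: 35.35
tool_pos: [0.4234, 0.1548, 0.2658]
tool_rot: [3.141, 0.0, 0.265]
contact_force: [0.7, -0.0, -0.0]
opening: 0.0917
```

View pics/s22z.png

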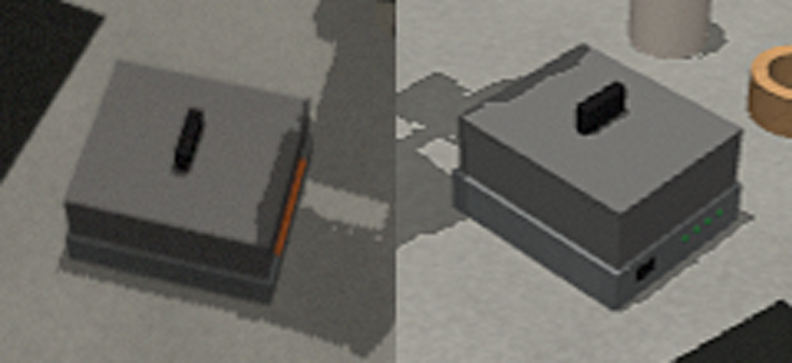

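View pics/w22.png

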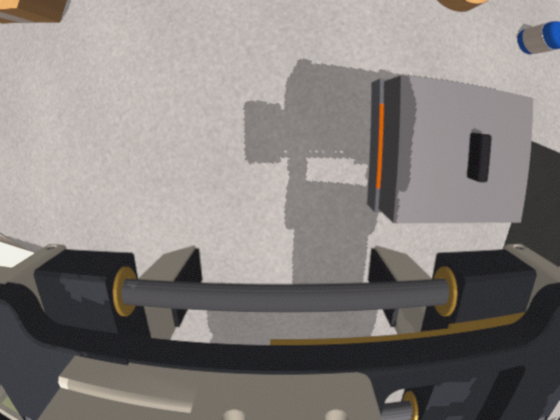

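View pics/s22.png

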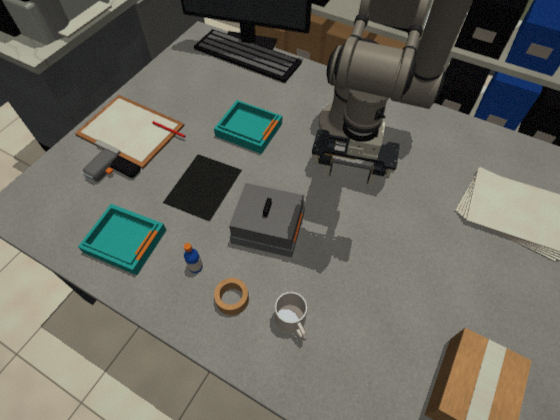

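The hood sits level with no black collar gap showing. The orange ledge stripe is visible as an even strip, the bystanders look where they were, and the gripper is clear. Handing in.

```bash
python3 -c "
from cell import robot
print(robot.hand_in(), robot.observe()['time'])"
```

```text
the job is handed in; nothing more can be done
the job is handed in; nothing more can be done
```

The job is done and handed in at about 35.5 s on the robot's clock.

- **Insert:** I lifted it out by the fin, turned it half a turn and lowered it until it touched the well floor, at the same TCP height as the original grip. The pictures showed it flush, with its orange stripe at the base's orange end.
- **Packs:** There were two on the mat. I stood them in bay2 and bay0, and each met the bay floor at the expected height. The scene and side pictures showed both upright before the hood went on.
- **Hood:** I set it over the collar and it met the ledge at the expected 40 mm. The last scene, side and wrist pictures showed it level with no collar gap. By eye in the last scene picture, the glue bottle, mug and tape roll had not moved, and the gripper was clear.

Two measurements disagreed along the way:
- **Grip offset:** Offsets between tool and held object differed by about 3 mm along the tool's x axis for the insert and the first pack. I corrected each one by comparing object and target in the same picture just above the fit. All three fits then went in without side contact.
- **Possible knock:** One network reading suggested the second pack had been knocked about 2 cm. A closer look showed it had not moved.

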